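Load the annealing pot and clamp its cover

TASK

Lift the loose cover off the annealing pot and set it down upright on the cork board; then stand every tall lidded crucible that is on the bench upright on the pot's round white hearth, well inside its edge, and leave the shallow dishes where they are on the bench. With all crucibles loaded, put the cover back so that it sits flat and centred on the pot's flange, then swing both halves of the clamp ring fully closed around the two flanges, and only then swing the bolt fully shut across the ring's ears.

Things in the scene. Friction and masses are not known exactly. Their poses are not given: they have to be found in the camera images.
- pot: Fixed annealing pot. Origin: centre of its underside, z up, -x towards the robot. Drum 144 mm dia. to z 40 mm, steel flange 170 mm dia. z 40-50 mm, flat on top (z 50 mm), with a white hearth disc 124 mm dia. set flush in its middle. The cover stands on the flange and is not centred by anything until the ring closes round it with 5 mm play. Hinged on it: a two-part clamp ring, U-channel z 31-69 mm, radius 97 mm when closed.
- cover: Loose round steel bell, 0.35-0.57 kg, open below. Origin: centre of its underside. Wall 140 mm outside, 130 mm inside dia.; flange 170 mm dia., 10 mm thick at the bottom; 67 mm free height inside; flat roof at z 72 mm; black cylindrical knob 32 mm dia. on top, z 72-104 mm. Starts seated on the pot flange, its origin 50 mm above the pot origin.
- board: Cork board lying fixed on the bench, 200 x 200 x 10 mm, origin at the centre of its underside; resting place for the cover.
- crucible1: Tall lidded porcelain crucible, one piece, plain white cylinder 42 mm diameter and 49 mm high (lid rim 44 mm diameter at z 45 to 49 mm, small lid knob up to 60 mm), about 0.09 kg; origin at the centre of its underside, z up. May be absent (None); 2 or 3 of the four are present.
- crucible2: Tall lidded porcelain crucible, one piece, plain white cylinder 42 mm diameter and 49 mm high (lid rim 44 mm diameter at z 45 to 49 mm, small lid knob up to 60 mm), about 0.09 kg; origin at the centre of its underside, z up. May be absent (None); 2 or 3 of the four are present.
- crucible3: Tall lidded porcelain crucible, one piece, plain white cylinder 42 mm diameter and 49 mm high (lid rim 44 mm diameter at z 45 to 49 mm, small lid knob up to 60 mm), about 0.09 kg; origin at the centre of its underside, z up. May be absent (None); 2 or 3 of the four are present.
- crucible4: Tall lidded porcelain crucible, one piece, plain white cylinder 42 mm diameter and 49 mm high (lid rim 44 mm diameter at z 45 to 49 mm, small lid knob up to 60 mm), about 0.09 kg; origin at the centre of its underside, z up. May be absent (None); 2 or 3 of the four are present.
- dish1: Shallow white porcelain dish, 60 mm diameter at the rim, 16 mm high, loose on the bench among the crucibles; not part of the job. Origin at the centre of its underside.
- dish2: Shallow white porcelain dish, 60 mm diameter at the rim, 16 mm high, loose on the bench among the crucibles; not part of the job. Origin at the centre of its underside.
- dish3: Shallow white porcelain dish, 60 mm diameter at the rim, 16 mm high, loose on the bench among the crucibles; not part of the job. Origin at the centre of its underside.
- ring_hinge (a point): Point on the upright hinge pin of both ring halves, on the far side of the pot at (106, 0) mm in the pot frame, 113 mm above the bench; the pin is 80 mm high.
- left_half (a joint): Ring half on the pot's +y side, about the hinge pin: 0 = fully closed (a hard stop), grows as it opens (clockwise from above), up to 0.7 rad; starts 0.42 to 0.6 open and stays where it is left (about 0.12 N m of hinge friction).
- right_half (a joint): Ring half on the pot's -y side: 0 = fully closed (hard stop), grows as it opens (counter-clockwise from above), up to 0.7 rad; starts 0.42 to 0.6 open and stays where it is left (about 0.12 N m of friction).
- left_post (a point): Grip point on the upright black round handle post (16 mm diameter, top at 128 mm, foot on its lug at 57 mm) of the left ring half, 113 mm above the bench and 15 mm below the post's top, 193 mm from the hinge pin.
- right_post (a point): The same grip point on the black post of the right ring half.
- swing_bolt (a joint): Swing bolt carried on the free end of the left ring half, upright pivot: 0 = fully shut (hard stop), lying across both ears when the ring is closed; grows as it swings out towards the robot (clockwise from above), up to 1.3 rad; starts 0.7 to 1.05 open and stays where it is left (about 0.03 N m of friction).
- bolt_post (a point): Grip point on the upright round brass post (16 mm diameter, z 42 to 128 mm) at the bolt's end, 113 mm above the bench, 54 mm from the bolt's pivot.
- bolt_pivot (a point): Point on the bolt's upright pivot axis, 113 mm above the bench; it moves with the left ring half.
Mind the look-alikes: they are no part of the job. Leave any green or orange look-alike of the crucible4 alone.

How it is judged:
By the outcome, as a careful person would: the job done as asked, in the order asked, and still so for the second after the job is handed in, with the robot touching nothing.
Of crucible1, crucible2, crucible3, crucible4 only 2 to 3 are there at a start; the rules pass over those that are not, and their reading is None.
At some moment in a run one of crucible1, crucible2, crucible3, crucible4, cover may be knocked a few centimetres aside while the robot is not near it.
It also fails if it takes over 210 s, if anything falls off the work surface, if the arm or the gripper's body presses on something with over 40 N, if the wrist force passes 120 N, or if a joint passes its speed limit or range.

ROBOT

A 6-joint arm with a two-finger parallel gripper is mounted at the origin on the work surface. World frame = base frame: x ahead of the robot, y to its left, z up, the work surface at z = 0. Lengths are in mm, angles in rad, forces in N, time in s.
With the tool pointing down it reaches from about 375 to 900 mm from the base axis. Payload 3.1 kg.
Tool frame: the origin (TCP) lies midway between the tips of the shut fingers; the grasp point (between the pads) lies 19 mm behind it (robot.grip_depth is the distance from the TCP to the grasp point, in mm); z points along the fingers, y is the direction in which the jaws open and shut (so a half turn about z gives the same grasp; the last joint's range is limited). The gripper opens to 87 mm and grips with 3 to 60 N. Pads are 19 mm wide; open, the fingers measure 117 mm over their backs; the gripper's body (75 mm by 190 mm) begins 51 mm behind the grasp point.
Start: joints at [-1.385, 0.527, 1.433, -0, 1.181, -0.178], TCP at [222.998, -583.84, 222.548] pointing down, gripper open.
Joint ranges: [-3.08, 3.08], [-0.75, 2.2], [0.22, 2.44], [-1.43, 4.57], [0, 2.65], [-2.85, 2.85]. Speed limits (rad/s): [2.79, 2.79, 3.14, 3.14, 3.14, 3.14].

INTERFACE

Orientations are given as a rotation vector (axis times angle).
In Python, from station import robot, vision, job gives the robot as it stands.
- The arm moves only by the shell command python3 -m jog 'ROWS' [FORCE]. ROWS is JSON, a list that holds one entry, the list of rows, each a list of 5 numbers: the shift along the world's x, y, z in cm, then the turn about the world's z in degrees, then the finger opening in cm, from 0 to 8.7. A call has 1 to 5 rows; each row shifts and turns the commanded pose from where the row before left it; what a row does not reach is not made up. A row lasts 1/12 s, in which the tool goes at most 41.7 mm and 7.16 degrees, less where a joint would pass 70% of its speed; a pose out of reach is approached as far as the arm can. A call is refused whole if a number of a shift passes 4.17 or a number of a turn 7.16, either way. A call with a gripper value outside its range is refused whole. The fingers move at their own pace and stop on an object; FORCE is the grip in N (left out, the last holds). Time passes only in rows, so rows that do not move let the fingers close. It gives the time, the measured TCP pose, the force and the opening at its end, in the units of the state.
- robot.read_state(): the state, without advancing time (a new reading comes with each control period).
- vision.get_image(name): name is "side" or "top" or "wrist"; returns the picture (384x512x3 uint8, blue, green, red); there is no depth.
- vision.camera_info(name): a dict with "fx", "fy", "cx", "cy" (pixels), "R" (3x3) and "t" (3): a world point X has camera coordinates R X + t; the wrist camera has in their place "T_tool_cam" (4x4, takes a point from camera to tool coordinates, whose origin is the TCP and whose axes are the flange's). Camera axes: x right, y down, z forward; pixel columns grow to the right and rows downward; lengths in mm; the calibration is good to about 2 mm. A picture is of the moment at which its call begins: read the wrist's pose just before it. camera_info takes no time and is no camera call.
- job.finish_job(): hands the job in, once; it reports no verdict.
The state is a dict: "time": time; "joint_pos": joint angles; "qvel": joint speeds; "joint_torque": joint torques, N m; "eef_pos": TCP position; "orientation": TCP orientation; "contact_force": force on the tool from outside, world axes, zero at the start; "ft_torque": the same for the moment, N m; "grip_width": finger opening in mm.
Only numpy, scipy, OpenCV 4.12 (cv2) and the standard library are available. Lean on these libraries where they do the work, as an engineer would, in place of code of your own. Each camera call takes 0.05 s, during which the arm holds its last target.

## Working session

There is one attempt and no reset: what is moved stays moved. The work goes in short steps, Python scripts to look and compute and a shell command to move; the robot and the scene stay as the last step left them, time stands still between calls to the robot, and variables do not carry over. Pictures are saved under pics/ and viewed, and the job is handed in when it is done.

```bash
ls; mkdir -p pics; python3 - <<'E'
from station import robot,vision,job
import cv2,numpy as np
s=robot.read_state(); print(s)
for n in("side","top","wrist"):
    im=vision.get_image(n); cv2.imwrite(f"pics/a_{n}.png",im)
    print(n,vision.camera_info(n))
E
```

```text
pics
{'time': 0.0, 'joint_pos': array([-1.38450528e+00,  5.28469827e-01,  1.43390487e+00,  4.02008953e-05,
        1.18142300e+00, -1.78510030e-01]), 'qvel': array([ 0.0004337 ,  0.0008046 , -0.0002585 , -0.00019354,  0.00047206,
       -0.00057249]), 'joint_torque': array([ 1.57083291e-04, -4.40043247e+01, -1.76588291e+01,  6.32371707e-02,
        5.81593614e-02, -1.61073958e-04]), 'eef_pos': array([ 222.87007827, -583.11894491,  221.56859256]), 'orientation': array([-3.08731282e+00, -5.69432420e-01, -4.48868155e-05]), 'contact_force': array([-0.20165526,  0.31069026, -0.65269333]), 'ft_torque': array([ 0.00821865, -0.02093291, -0.02265387]), 'grip_width': 86.84432799104681}
side {'fx': 492.19258006027394, 'fy': 492.19258006027394, 'cx': 253.00349551376567, 'cy': 191.33288753088286, 'R': array([[-0.98178682, -0.1897266 ,  0.00992275],
       [-0.1460208 ,  0.72014607, -0.6782828 ],
       [ 0.12154246, -0.66737804, -0.73473395]]), 't': array([ 507.4121314 ,  242.08440294, 1212.29114714])}
top {'fx': 402.0699465680384, 'fy': 402.0699465680384, 'cx': 251.45888025411818, 'cy': 186.7228170421349, 'R': array([[-0.01960788, -0.99964585, -0.01799188],
       [-0.99792015,  0.02067296, -0.06105741],
       [ 0.06140773,  0.01675726, -0.99797209]]), 't': array([ -90.73429775,  543.82765974, 1040.47797457])}
wrist {'fx': 342.71264446436356, 'fy': 342.71264446436356, 'cx': 258.7261072020051, 'cy': 191.7997466946146, 'T_tool_cam': array([[-1.36385910e-03, -9.63998561e-01, -2.65903958e-01,
         7.19282351e+01],
       [ 9.99998990e-01, -1.42115744e-03,  2.30760186e-05,
         1.06727727e+00],
       [-4.00136636e-04, -2.65903658e-01,  9.63999525e-01,
        -1.62330465e+02],
       [ 0.00000000e+00,  0.00000000e+00,  0.00000000e+00,
         1.00000000e+00]])}
```

View pics/a_top.png

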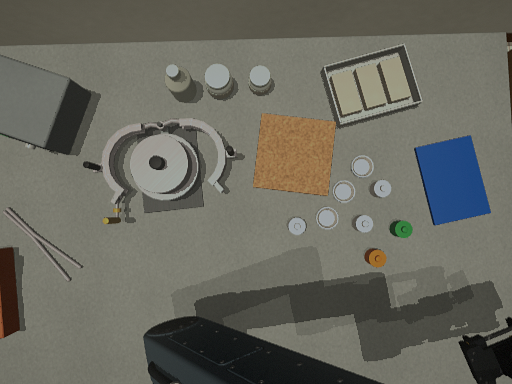

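View pics/a_side.png

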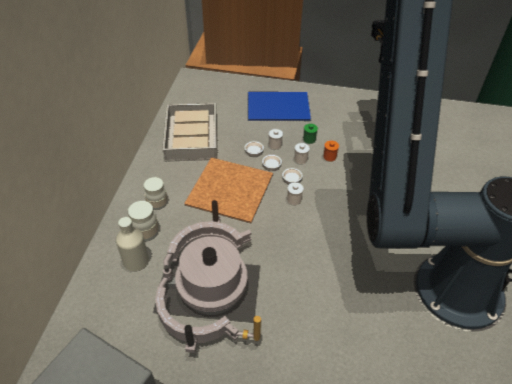

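View pics/a_wrist.png

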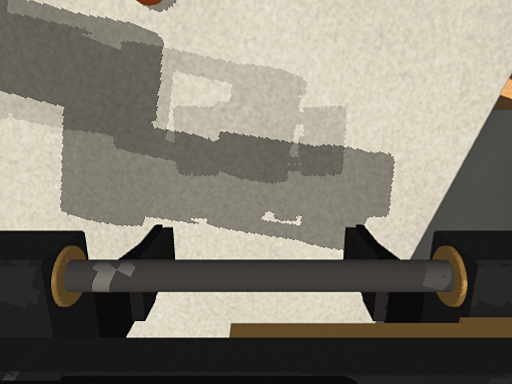

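```bash
cat > h.py <<'E'
from station import robot,vision,job
import cv2,numpy as np
from scipy.spatial.transform import Rotation as Ro
def cam(n,state=None):
    c=vision.camera_info(n)
    K=np.array([[c['fx'],0,c['cx']],[0,c['fy'],c['cy']],[0,0,1.]])
    if n=='wrist':
        s=state or robot.read_state()
        T=np.eye(4);T[:3,:3]=Ro.from_rotvec(s['orientation']).as_matrix();T[:3,3]=s['eef_pos']
        M=np.linalg.inv(T@np.array(c['T_tool_cam']));return K,M[:3,:3],M[:3,3]
    return K,np.array(c['R']),np.array(c['t'])
def ray(C,px):
    K,R,t=C; d=R.T@np.linalg.solve(K,[px[0],px[1],1.]); return -R.T@t,d/np.linalg.norm(d)
def onz(C,px,z):
    o,d=ray(C,px); return o+d*(z-o[2])/d[2]
def tri(Cs,pxs):
    A=np.zeros((3,3));b=np.zeros(3);L=[]
    for C,p in zip(Cs,pxs):
        o,d=ray(C,p);P=np.eye(3)-np.outer(d,d);A+=P;b+=P@o;L.append((o,P))
    X=np.linalg.solve(A,b);return X,[round(float(np.linalg.norm(P@(X-o))),1) for o,P in L]
def proj(C,X):
    K,R,t=C;p=K@(R@np.asarray(X,float)+t);return p[:2]/p[2]
def crop(im,x0,y0,x1,y1,f,name,interp=cv2.INTER_CUBIC):
    cv2.imwrite(name,cv2.resize(im[y0:y1,x0:x1],None,fx=f,fy=f,interpolation=interp))
E
python3 - <<'E'
from h import *
t=cv2.imread('pics/a_top.png');s=cv2.imread('pics/a_side.png')
crop(t,75,95,265,235,4,'pics/b1.png');crop(t,265,140,425,280,4,'pics/b2.png')
crop(s,140,190,290,350,3.7,'pics/b3.png');crop(s,230,110,350,215,5,'pics/b4.png')
E
```

```text
(no output)
```

View pics/b1.png

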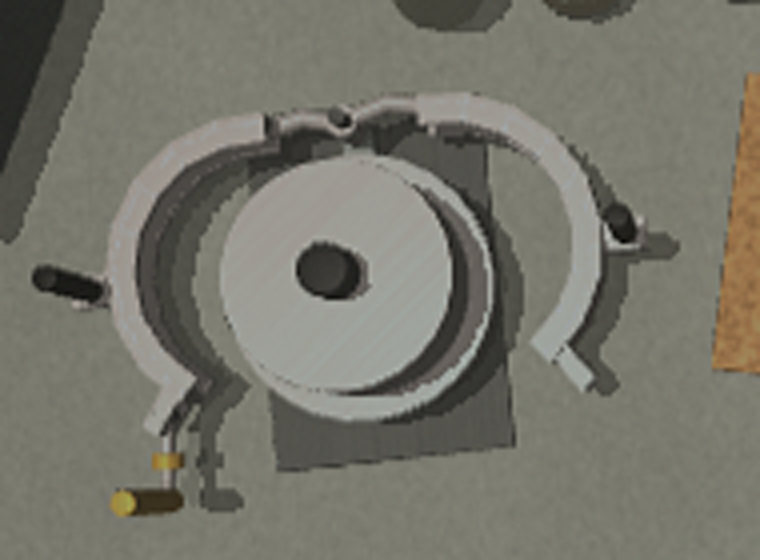

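View pics/b2.png

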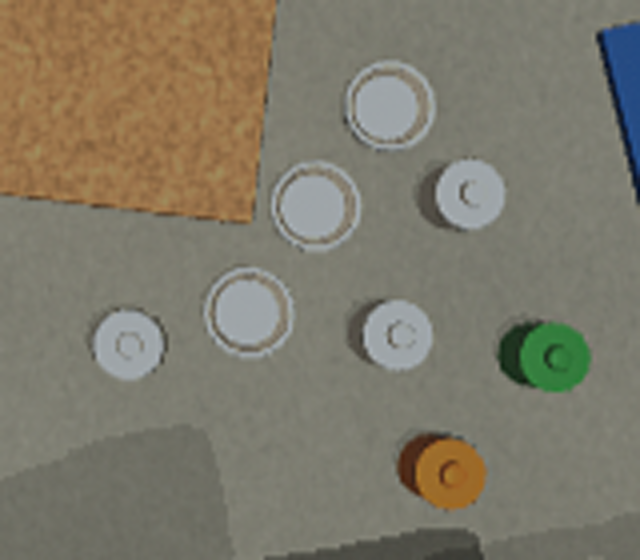

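View pics/b3.png

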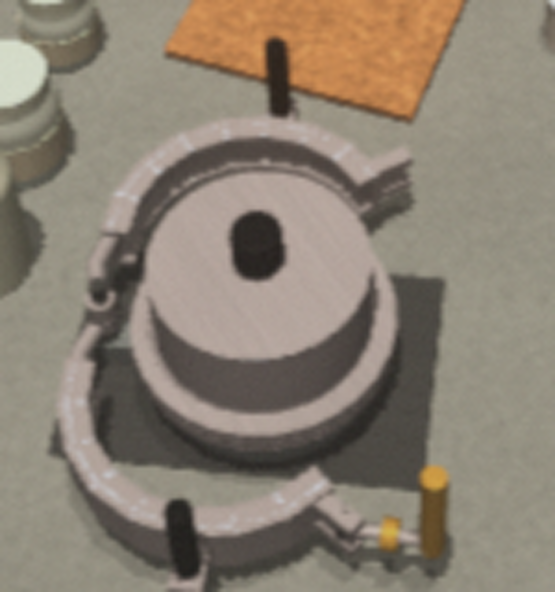

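View pics/b4.png

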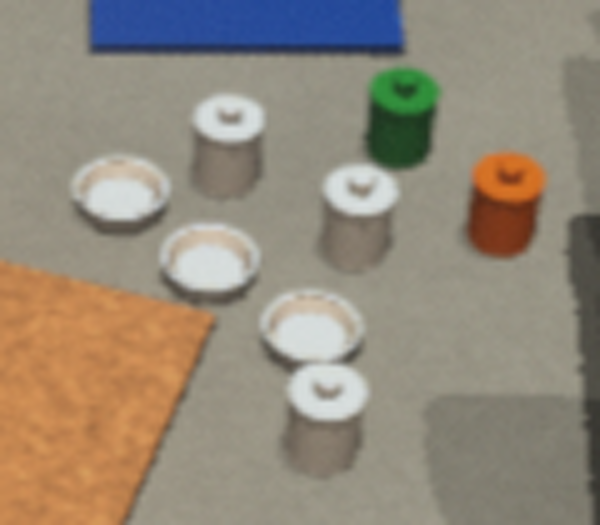

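```bash
python3 - <<'E'
from h import *
T=cam('top');S=cam('side')
print('campos',ray(T,(0,0))[0].round(),ray(S,(0,0))[0].round())
P={'knobtop':((156.2,162.4),(209.2,252.4)),'cA':((297,226.2),(295.4,188.2)),'cB':((364.5,224),(302.2,148.2)),'cC':((382.5,188.5),(275.8,133.8)),
'lpost':((86,164.5),(188.6,327)),'rpost':((229,148.2),(214.6,201.9)),'bolt':((105.8,220.8),(257,319)),'hinge':((160,124.5),(167,270))}
for k,(a,b) in P.items():
    X,e=tri([T,S],[a,b]); print(k,X.round(1),e)
def fit(img,C,z,mask_fn,roi):
    pass
t=cv2.imread('pics/a_top.png')
h=cv2.cvtColor(t,cv2.COLOR_BGR2HSV)
# cork corners
m=cv2.inRange(h,(5,90,90),(22,255,255));n,l,st,ce=cv2.connectedComponentsWithStats(m)
for i in range(1,n):
    if st[i,4]>2000:
        c=max(cv2.findContours((l==i).astype('uint8'),0,2)[0],key=cv2.contourArea);r=cv2.minAreaRect(c);b=cv2.boxPoints(r)
        w=np.array([onz(T,p,10) for p in b]);print('board',w.round(1),w.mean(0).round(1))
# white discs
m=cv2.inRange(h,(0,0,165),(180,40,255));n,l,st,ce=cv2.connectedComponentsWithStats(m)
for i in range(1,n):
    if 80<st[i,4]<900 and ce[i][0]>270: print(st[i],ce[i].round(1),onz(T,ce[i],49).round(1),onz(T,ce[i],16).round(1))
E
```

```text
campos [ 477. -119. 1070.] [ 386.  731. 1050.]
knobtop [595.  115.1 150.2] [0.5, 0.5]
cA [ 437.9 -215.4   46.8] [0.4, 0.4]
cB [ 440.  -386.    44.9] [0.2, 0.2]
cC [ 528.8 -434.4   45.9] [0.2, 0.2]
lpost [595.7 287.8 128.6] [0.2, 0.2]
rpost [626.6 -52.3 127.7] [0.7, 0.7]
bolt [462.4 241.5 125.4] [0.6, 0.6]
hinge [701.1 126.3  65.8] [0.7, 0.7]
board [[ 540.5 -103.7   10. ]
 [ 740.  -130.2   10. ]
 [ 712.3 -329.4   10. ]
 [ 514.1 -300.9   10. ]] [ 626.7 -216.1   10. ]
[354 160  15  15 177] [361.  166.5] [ 585.4 -381.4   49. ] [ 588.9 -389.9   16. ]
[374 180  17  17 190] [382.1 188.1] [ 529.5 -432.5   49. ] [ 531.2 -442.7   16. ]
[335 185  16  14 178] [342.7 191.5] [ 523.  -333.1   49. ] [ 524.5 -340.    16. ]
[319 211  16  15 182] [326.3 217.9] [ 457.2 -289.5   49. ] [ 456.6 -295.    16. ]
[356 216  17  16 183] [364.  223.4] [ 441.4 -383.7   49. ] [ 440.2 -392.2   16. ]
[289 218  16  16 179] [296.5 225.7] [ 438.8 -214.    49. ] [ 437.6 -217.    16. ]
```

```bash
python3 -m jog '[[[1.86,3.49,1,0,8.7],[1.86,3.49,1,0,8.7],[1.86,3.49,1,0,8.7],[1.86,3.49,1,0,8.7],[1.86,3.49,0,0,8.7]]]'
python3 -m jog '[[[1.86,3.49,0,0,8.7],[1.86,3.49,0,0,8.7],[1.86,3.49,0,0,8.7],[1.86,3.49,0,0,8.7],[1.86,3.49,0,0,8.7]]]'
python3 -m jog '[[[1.86,3.49,0,0,8.7],[1.86,3.49,0,0,8.7],[1.86,3.49,0,0,8.7],[1.86,3.49,0,0,8.7],[1.86,3.49,0,0,8.7]]]'
python3 -m jog '[[[1.86,3.49,0,0,7],[1.86,3.49,0,0,7],[1.86,3.49,0,0,7],[1.86,3.49,0,0,7],[0,0,0,0,7]]]'
python3 - <<'E'
from h import *
s=robot.read_state();im=vision.get_image('wrist');C=cam('wrist',s);cv2.imwrite('pics/c1.png',im)
print(s['eef_pos'],s['orientation'],[proj(C,[595,115,154]).round(1)])
E
```

```text
time: 0.57
eef_pos: [317.0, -408.7, 264.1]
orientation: [3.087, 0.568, 0.002]
contact_force: [0.1, -0.8, -0.0]
grip_width: 86.9
time: 0.98
eef_pos: [409.4, -233.0, 262.5]
orientation: [-3.09, -0.569, 0.0]
contact_force: [1.4, 0.0, -0.6]
grip_width: 87.0
time: 1.4
eef_pos: [502.4, -58.3, 262.5]
orientation: [-3.089, -0.57, 0.0]
contact_force: [0.4, -1.2, 0.0]
grip_width: 86.9
time: 1.82
eef_pos: [579.1, 85.4, 262.4]
orientation: [-3.085, -0.579, -0.006]
contact_force: [0.5, -0.4, 0.8]
grip_width: 70.6
[579.11058493  85.3815369  262.39050374] [-3.08517243 -0.578505   -0.00617245] [array([230.2, 158.2])]
```

View pics/c1.png

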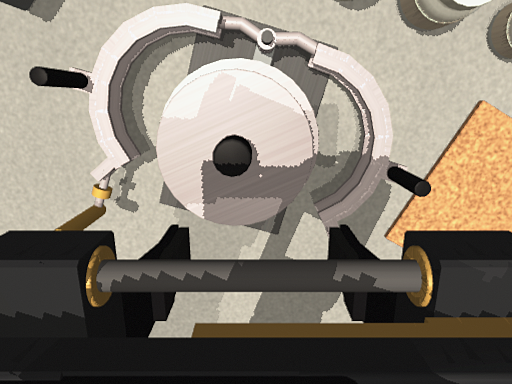

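```bash
python3 - <<'E'
from h import *
s=robot.read_state();C=cam('wrist',s)
im=cv2.imread('pics/c1.png');g=im.max(2)
m=(g<75).astype('uint8');m[230:]=0;m[:,:200]=0;m[:,270:]=0;m[:125]=0
n,l,st,ce=cv2.connectedComponentsWithStats(m);i=1+np.argmax(st[1:,4]);print(st[i],ce[i])
print('knob',onz(C,ce[i],150).round(1)); 
for nm,p,z in(('hinge',(266,38),75),('lpost',(38,75),128),('rpost',(422,188),128)):
    print(nm,onz(C,p,z).round(1))
crop(im,140,50,330,240,3,'pics/c2.png')
E
```

```text
[ 213  135   39   42 1274] [232.37598116 155.77864992]
knob [594.7 110.9 150. ]
hinge [697.5 120.5  75. ]
lpost [596.  282.7 128. ]
rpost [624.5 -56.9 128. ]
```

View pics/c2.png

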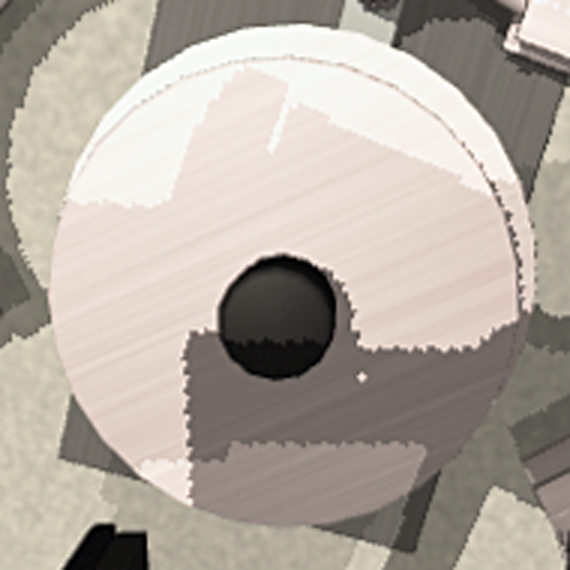

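```bash
python3 -m jog '[[[1.86,2.9,0,0,7],[0,0,-3,0,7],[0,0,0,0,7],[0,0,0,0,7]]]'
cat > kn.py <<'E'
from h import *
import sys
s=robot.read_state();im=vision.get_image('wrist');C=cam('wrist',s);cv2.imwrite(sys.argv[1],im)
print(s['eef_pos'].round(1),s['orientation'].round(3),abs(s['qvel']).max().round(4))
zt=float(sys.argv[2]);X0=proj(C,[float(sys.argv[3]),float(sys.argv[4]),zt]);print('pred',X0.round(1))
g=im.max(2);m=(g<75).astype('uint8');x,y=X0.astype(int)
k=np.zeros_like(m);cv2.circle(k,(x,y),45,1,-1);k[228:]=0;m*=k
n,l,st,ce=cv2.connectedComponentsWithStats(m);i=1+np.argmax(st[1:,4]);print(st[i],ce[i])
print('knob',onz(C,ce[i],zt).round(1))
E
python3 kn.py pics/c3.png 152 595 115
```

```text
time: 2.2
eef_pos: [592.8, 107.3, 230.8]
orientation: [-3.089, -0.569, 0.01]
contact_force: [0.2, 0.1, -0.4]
grip_width: 70.1
[592.8 107.3 230.8] [-3.089 -0.569  0.01 ] 0.0373
pred [248.7 192.1]
[ 229  164   43   48 1631] [250.07112201 187.84304108]
knob [598.4 115.2 152. ]
```

View pics/c3.png

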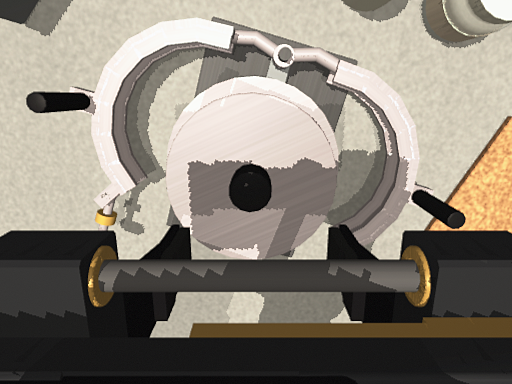

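```bash
python3 -m jog '[[[0.1,0.65,-2.5,0,7],[0,0,-3,0,7],[0,0,-2.5,0,7],[0,0,0,0,7],[0,0,0,0,7]]]'
python3 kn.py pics/c4.png 152 595 115
```

```text
time: 2.67
eef_pos: [595.5, 113.7, 152.8]
orientation: [-3.09, -0.568, 0.003]
contact_force: [1.5, -0.0, 1.1]
grip_width: 69.7
[595.5 113.7 152.8] [-3.09e+00 -5.68e-01  3.00e-03] 0.0466
pred [254.  242.4]
[ 227  198   58   30 1321] [255.82134746 214.83043149]
knob [609.3 119.4 152. ]
```

View pics/c4.png

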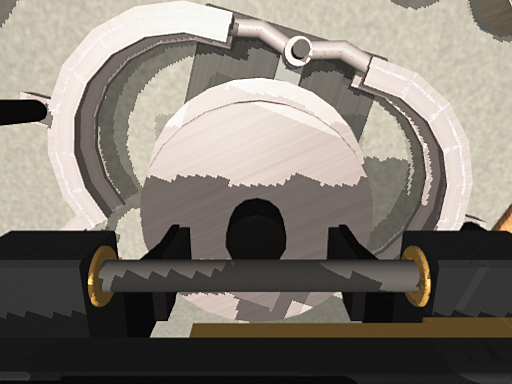

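```bash
python3 -m jog '[[[0,0.1,-1.5,0,6],[0,0,-0.9,0,6],[0,0,0,0,3],[0,0,0,0,3],[0,0,0,0,2.5]]]' 45
python3 -m jog '[[[0,0,0,0,2],[0,0,0,0,2],[0,0,0,0,2],[0,0,0,0,2]]]'
```

```text
time: 3.13
eef_pos: [596.8, 115.7, 129.7]
orientation: [3.089, 0.57, 0.003]
contact_force: [0.0, 0.2, 0.3]
grip_width: 47.8
time: 3.47
eef_pos: [596.4, 115.8, 129.2]
orientation: [3.089, 0.57, 0.002]
contact_force: [-0.1, -0.5, 2.9]
grip_width: 31.4
```

```bash
python3 -m jog '[[[0,0,0.5,0,2],[0,0,1,0,2],[0,0,1.5,0,2],[0,0,2,0,2],[0,0,2,0,2]]]'
python3 -m jog '[[[0,0,2,0,2],[0,0,2,0,2],[0,0,0,0,2],[0,0,0,0,2]]]'
```

```text
time: 3.88
eef_pos: [594.7, 115.8, 198.4]
orientation: [-3.089, -0.57, 0.006]
contact_force: [0.3, 0.5, -4.8]
grip_width: 31.0
time: 4.22
eef_pos: [596.2, 115.8, 239.3]
orientation: [3.089, 0.57, 0.003]
contact_force: [0.4, 0.5, -5.1]
grip_width: 31.2
```

```bash
python3 -m jog '[[[0.2,-1.5,0,0,2],[0.4,-3,0,0,2],[0.4,-4,0,0,2],[0.4,-4,0,0,2],[0.4,-4,0,0,2]]]'
python3 -m jog '[[[0.4,-4,0,0,2],[0.4,-4,0,0,2],[0.3,-4,0,0,2],[0.2,-3,0,0,2],[0,-1.65,0,0,2]]]'
python3 -m jog '[[[0,0,-3,0,2],[0,0,-3,0,2],[0,0,-2,0,2],[0,0,0,0,2],[0,0,0,0,2]]]'
python3 - <<'E'
from h import *
t=vision.get_image('top');s=vision.get_image('side');cv2.imwrite('pics/d_top.png',t);cv2.imwrite('pics/d_side.png',s)
crop(t,75,95,425,265,2.2,'pics/d1.png')
crop(s,140,90,350,350,2.2,'pics/d2.png')
E
```

```text
time: 4.63
eef_pos: [612.3, -50.1, 236.0]
orientation: [-3.087, -0.571, 0.007]
contact_force: [2.0, 1.5, -4.8]
grip_width: 30.9
time: 5.05
eef_pos: [625.9, -220.1, 235.7]
orientation: [-3.09, -0.564, 0.005]
contact_force: [0.8, -1.1, -5.0]
grip_width: 30.9
time: 5.47
eef_pos: [625.0, -214.1, 155.7]
orientation: [-3.085, -0.57, 0.008]
contact_force: [1.0, 0.6, -5.0]
grip_width: 31.2
```

View pics/d1.png

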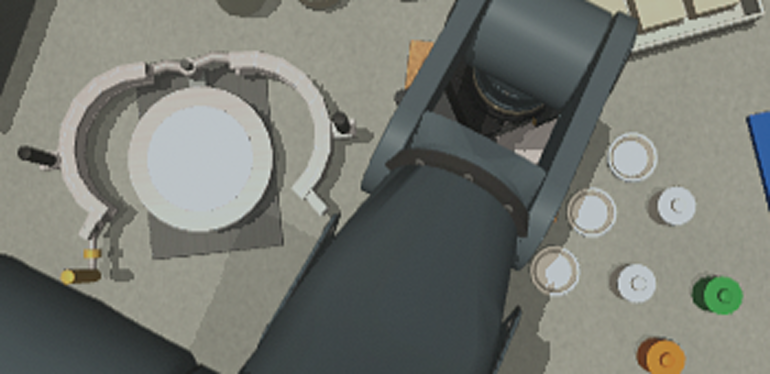

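View pics/d2.png

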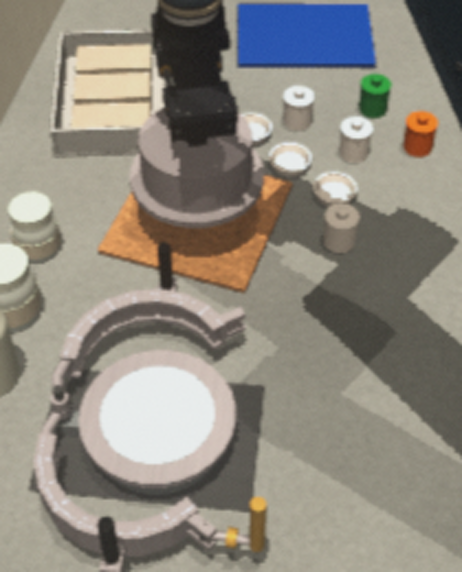

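```bash
python3 -m jog '[[[0,0,-2,0,2],[0,0,-2,0,2],[0,0,-1.4,0,2],[0,0,-0.6,0,2],[0,0,0,0,2]]]'
python3 -m jog '[[[0,0,-0.3,0,2],[0,0,-0.3,0,2],[0,0,-0.2,0,2],[0,0,0,0,2]]]'
python3 - <<'E'
from h import *
t=cv2.imread('pics/d_top.png');s=cv2.imread('pics/d_side.png')
for n,im in(('top',t),('side',s)):
    C=cam(n);h=cv2.cvtColor(im,cv2.COLOR_BGR2HSV)
    p=proj(C,[596,115,50]).astype(int)
    v=im[...,2].astype(int); print(n,p,im[p[1],p[0]])
    lab=cv2.inRange(h,(90,8,120),(130,255,255)) if n=='top' else cv2.inRange(h,(90,5,150),(130,255,255))
    nn,l,st,ce=cv2.connectedComponentsWithStats(lab);i=l[p[1],p[0]]
    print(st[i],ce[i]); 
    c=max(cv2.findContours((l==i).astype('uint8'),0,2)[0],key=cv2.contourArea);e=cv2.fitEllipse(cv2.convexHull(c));print(e,onz(C,e[0],50).round(1))
E
```

```text
time: 5.98
eef_pos: [627.1, -215.5, 98.5]
orientation: [-3.089, -0.57, 0.0]
contact_force: [-0.7, -0.1, -5.1]
grip_width: 31.1
time: 6.32
eef_pos: [627.2, -215.9, 91.0]
orientation: [3.089, 0.57, 0.001]
contact_force: [-1.2, -0.3, -6.8]
grip_width: 31.4
top [166 166] [198 195 188]
[ 142  143   48   48 1788] [165.38758389 166.65883669]
((165.43016052246094, 166.70953369140625), (47.1727180480957, 47.753883361816406), 42.9025993347168) [595.7 116.9  50. ]
side [211 277] [235 235 232]
[     0      0    512    384 194932] [255.30033037 192.24247943]Traceback (most recent call last):
  File "<stdin>", line 10, in <module>
cv2.error: OpenCV(4.12.0) /io/opencv/modules/imgproc/src/shapedescr.cpp:361: error: (-201:Incorrect size of input array) There should be at least 5 points to fit the ellipse in function 'fitEllipseNoDirect'
```

```bash
python3 -m jog '[[[0,0,-0.1,0,2],[0,0,-0.1,0,2],[0,0,0,0,2]]]'
python3 -m jog '[[[0,0,-0.1,0,2],[0,0,-0.1,0,2],[0,0,0,0,2]]]'
```

```text
time: 6.57
eef_pos: [627.3, -215.9, 89.3]
orientation: [3.089, 0.57, 0.001]
contact_force: [-0.8, -0.8, -3.2]
grip_width: 30.9
time: 6.82
eef_pos: [627.3, -216.0, 89.2]
orientation: [3.088, 0.57, 0.002]
contact_force: [-4.8, 2.1, 7.2]
grip_width: 30.9
```

```bash
python3 -m jog '[[[0,0,0.3,0,6],[0,0,0,0,6],[0,0,1,0,6],[0,0,3,0,6],[0,0,4,0,6]]]'
python3 -m jog '[[[-1.5,-3,1,0,6],[-1.6,-3.8,0,0,6],[-1.6,-3.8,0,0,6],[-1.6,-3.8,0,0,6],[-1.6,-3.8,0,0,6]]]'
python3 -m jog '[[[-1.6,-3.8,0,0,6],[0,0,0,0,6],[0,0,0,0,6]]]'
python3 - <<'E'
from h import *
s=robot.read_state();im=vision.get_image('wrist');C=cam('wrist',s);cv2.imwrite('pics/e1.png',im)
print(s['eef_pos'].round(1),proj(C,[529,-435.5,47]).round(1))
t=vision.get_image('top');d=vision.get_image('side');cv2.imwrite('pics/e_top.png',t);crop(d,140,90,350,350,2.2,'pics/e2.png');cv2.imwrite('pics/e_side.png',d)
E
```

```text
time: 7.23
eef_pos: [625.0, -214.8, 167.4]
orientation: [-3.085, -0.569, 0.009]
contact_force: [1.3, -0.3, 0.2]
grip_width: 55.3
time: 7.65
eef_pos: [547.7, -399.5, 180.9]
orientation: [3.088, 0.571, 0.002]
contact_force: [0.2, 0.3, -0.4]
grip_width: 60.0
time: 7.9
eef_pos: [530.9, -438.8, 180.2]
orientation: [3.089, 0.562, 0.002]
contact_force: [0.3, 0.3, 0.4]
grip_width: 60.3
[ 530.9 -438.8  180.2] [253.  182.2]
```

View pics/e1.png

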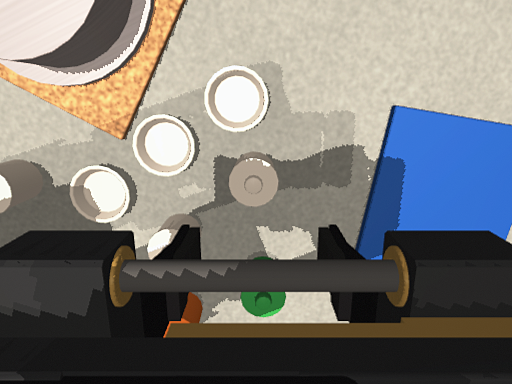

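View pics/e2.png

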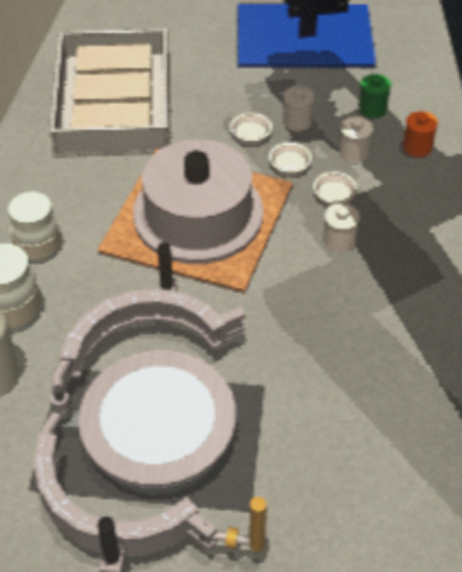

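```bash
python3 -m jog '[[[-0.2,0.3,-3.5,0,6],[0,0,-4,0,6],[0,0,-4,0,6],[0,0,-3.5,0,6],[0,0,-1.2,0,6]]]' 15
python3 -m jog '[[[0,0,0,0,6],[0,0,0,0,5],[0,0,0,0,3.5],[0,0,0,0,3.5],[0,0,0,0,3.5]]]'
```

```text
time: 8.47
eef_pos: [528.2, -427.6, 12.1]
orientation: [-3.08, -0.572, 0.008]
contact_force: [-1.4, 0.1, -1.9]
grip_width: 60.4
time: 8.88
eef_pos: [531.4, -434.0, 20.3]
orientation: [3.085, 0.569, 0.004]
contact_force: [1.4, 0.3, 7.0]
grip_width: 41.5
```

```bash
python3 -m jog '[[[0,0,2,0,3.5],[0,0,4,0,3.5],[0,0,4,0,3.5],[0,0,4,0,3.5],[0,2,2,0,3.5]]]'
python3 -m jog '[[[0.6,3.7,0,0,3.5],[0.6,3.7,0,0,3.5],[0.6,3.7,0,0,3.5],[0.6,3.7,0,0,3.5],[0.6,3.7,0,0,3.5]]]'
python3 -m jog '[[[0.7,3.7,0,0,3.5],[0.7,3.7,0,0,3.5],[0.7,3.7,0,0,3.5],[0.7,3.7,0,0,3.5],[0.7,3.7,0,0,3.5]]]'
python3 -m jog '[[[0.7,3.7,0,0,3.5],[0.7,3.7,0,0,3.5],[0.7,3.7,0,0,3.5],[0.7,3.7,0,0,3.5],[0,2.2,0,0,3.5]]]'
python3 -m jog '[[[0,0,0,0,3.5],[0,0,0,0,3.5],[0,0,0,0,3.5]]]'
```

```text
time: 9.3
eef_pos: [532.3, -418.9, 185.1]
orientation: [3.077, 0.563, 0.011]
contact_force: [1.2, -0.8, 0.5]
grip_width: 41.6
time: 9.72
eef_pos: [560.1, -226.4, 179.1]
orientation: [3.088, 0.568, 0.003]
contact_force: [1.4, -0.2, -2.0]
grip_width: 41.8
time: 10.13
eef_pos: [595.3, -41.1, 179.1]
orientation: [3.089, 0.569, 0.003]
contact_force: [0.4, 0.7, -0.6]
grip_width: 41.5
time: 10.55
eef_pos: [624.3, 131.1, 179.2]
orientation: [-3.088, -0.573, -0.007]
contact_force: [-0.5, -0.5, -0.5]
grip_width: 41.6
time: 10.8
eef_pos: [623.0, 126.7, 178.3]
orientation: [3.089, 0.57, 0.001]
contact_force: [-0.6, -0.5, -0.8]
grip_width: 41.8
```

```bash
python3 -m jog '[[[0,0,-3,0,3.5],[0,0,-3.5,0,3.5],[0,0,-2.5,0,3.5],[0,0,-1,0,3.5],[0,0,0,0,3.5]]]'
python3 -m jog '[[[0,0,-0.3,0,3.5],[0,0,-0.2,0,3.5],[0,0,0,0,3.5],[0,0,0,0,3.5]]]'
python3 - <<'E'
from h import *
d=vision.get_image('side');crop(d,140,190,290,350,3.7,'pics/f1.png')
E
```

```text
time: 11.22
eef_pos: [621.1, 125.5, 75.0]
orientation: [-3.089, -0.566, 0.009]
contact_force: [-0.3, 0.1, -1.1]
grip_width: 41.5
time: 11.55
eef_pos: [624.1, 127.2, 74.1]
orientation: [3.089, 0.57, 0.004]
contact_force: [0.7, -0.2, -0.6]
grip_width: 41.6
```

View pics/f1.png

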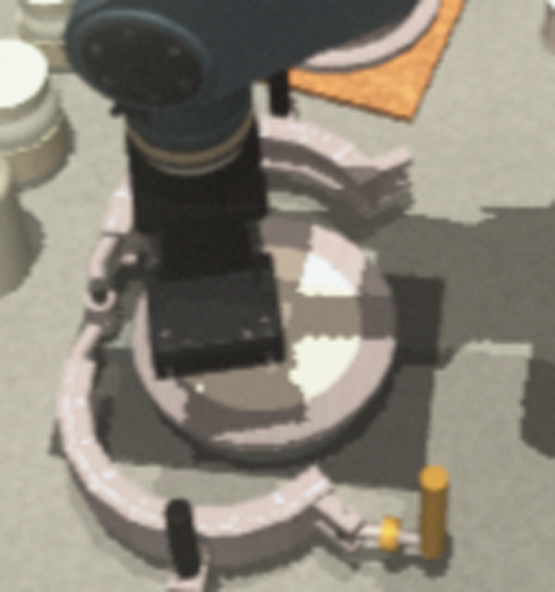

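```bash
python3 -m jog '[[[0,0,-0.2,0,3.5],[0,0,0,0,3.5],[0,0,0,0,3.5]]]'
python3 -m jog '[[[0,0,-0.1,0,3.5],[0,0,0,0,3.5],[0,0,0,0,3.5]]]'
python3 -m jog '[[[0,0,-0.1,0,3.5],[0,0,0,0,3.5],[0,0,0,0,3.5]]]'
```

```text
time: 11.85
eef_pos: [623.0, 127.4, 70.7]
orientation: [3.089, 0.57, 0.0]
contact_force: [0.4, 0.1, -0.9]
grip_width: 41.8
time: 12.1
eef_pos: [623.1, 127.4, 70.3]
orientation: [3.089, 0.57, 0.001]
contact_force: [-1.1, 0.6, 5.0]
grip_width: 41.9
time: 12.35
eef_pos: [623.1, 127.4, 70.2]
orientation: [3.089, 0.57, 0.001]
contact_force: [-3.0, 0.2, 10.2]
grip_width: 41.7
```

```bash
python3 -m jog '[[[0,0,0.2,0,5],[0,0,0,0,5.6],[0,0,0,0,5.6],[0,0,2,0,5.6],[0,0,4,0,5.6]]]'
python3 -m jog '[[[0,0,4,0,5.6],[-1.3,-3.7,0,5,5.6],[-1.3,-3.7,0,5,5.6],[-1.3,-3.7,0,5,5.6],[-1.3,-3.7,0,5,5.6]]]'
python3 -m jog '[[[-1.3,-3.7,0,5,5.6],[-1.3,-3.7,0,5,5.6],[-1.3,-3.7,0,5,5.6],[-1.3,-3.7,0,5,5.6],[-1.3,-3.7,0,5,5.6]]]'
python3 -m jog '[[[-1.3,-3.7,0,5,5.6],[-1.3,-3.7,0,5,5.6],[-1.3,-3.7,0,5,5.6],[-1.3,-3.6,0,5,6],[-1.3,-3.4,0,5,6]]]'
python3 -m jog '[[[0,0,0,0,6],[0,0,0,0,6]]]'
python3 - <<'E'
from h import *
s=robot.read_state();im=vision.get_image('wrist');C=cam('wrist',s);cv2.imwrite('pics/g1.png',im)
print(s['eef_pos'].round(1),proj(C,[440.5,-385.5,47]).round(1))
d=vision.get_image('side');crop(d,140,90,350,350,2.2,'pics/g2.png');t=vision.get_image('top');crop(t,75,95,425,265,2.2,'pics/g3.png')
E
```

```text
time: 12.77
eef_pos: [618.8, 126.9, 125.5]
orientation: [-3.088, -0.569, 0.02]
contact_force: [1.1, 0.6, -0.0]
grip_width: 55.0
time: 13.18
eef_pos: [570.3, -21.8, 170.5]
orientation: [2.94, 1.106, 0.0]
contact_force: [1.7, -1.1, 0.6]
grip_width: 56.1
time: 13.6
eef_pos: [505.0, -207.4, 170.2]
orientation: [-2.632, -1.714, 0.0]
contact_force: [1.1, -0.2, -0.4]
grip_width: 56.0
time: 14.02
eef_pos: [440.0, -388.9, 170.1]
orientation: [2.2, 2.243, -0.0]
contact_force: [1.2, -0.0, 0.3]
grip_width: 58.8
time: 14.18
eef_pos: [440.0, -388.8, 169.9]
orientation: [-2.209, -2.233, -0.0]
contact_force: [0.7, 0.3, -0.1]
grip_width: 59.7
[ 440.  -388.8  169.9] [259.8 179.8]
```

View pics/g1.png

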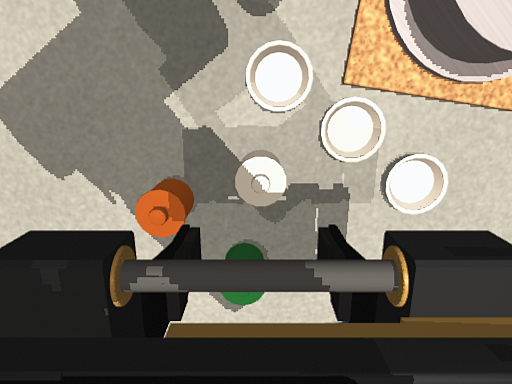

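View pics/g2.png

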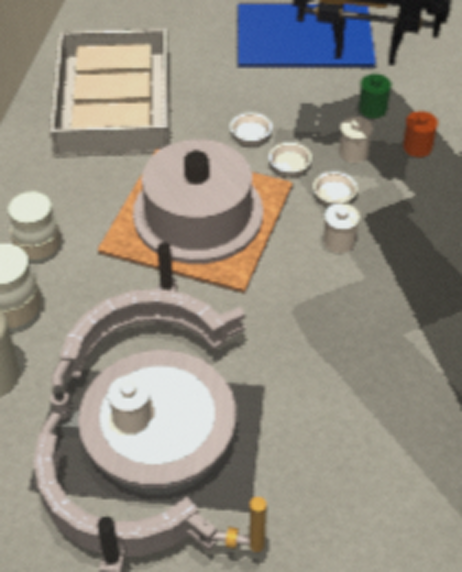

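View pics/g3.png

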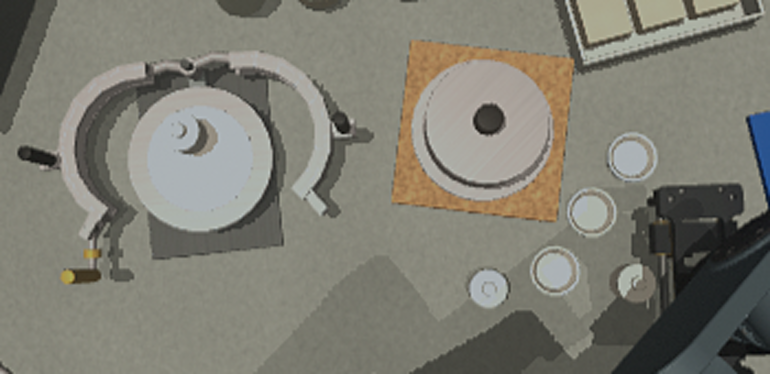

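```bash
python3 -m jog '[[[0.05,0.3,-3.5,0,6],[0,0,-4,0,6],[0,0,-4,0,6],[0,0,-2.5,0,6],[0,0,-0.8,0,6]]]' 15
python3 -m jog '[[[0,0,0,0,6],[0,0,0,0,5],[0,0,0,0,3.5],[0,0,0,0,3.5],[0,0,0,0,3.5]]]'
```

```text
time: 14.75
eef_pos: [440.2, -379.3, 18.5]
orientation: [-2.195, -2.235, -0.002]
contact_force: [-0.3, 0.3, 0.4]
grip_width: 60.0
time: 15.17
eef_pos: [442.3, -384.6, 24.4]
orientation: [2.201, 2.237, -0.001]
contact_force: [0.7, 0.2, 5.3]
grip_width: 42.0
```

```bash
python3 -m jog '[[[0,0,2,0,3.5],[0,0,4,0,3.5],[0,0,4,0,3.5],[0,0,4,0,3.5],[0,0,2,0,3.5]]]'
python3 -m jog '[[[0.9,3.7,0,3.5,3.5],[0.9,3.7,0,3.5,3.5],[0.9,3.7,0,3.5,3.5],[0.9,3.7,0,3.5,3.5],[0.9,3.7,0,3.5,3.5]]]'
python3 -m jog '[[[1,3.7,0,3.5,3.5],[1,3.7,0,3.5,3.5],[1,3.7,0,3.5,3.5],[1,3.7,0,3.5,3.5],[1,3.7,0,3.5,3.5]]]'
python3 -m jog '[[[1,3.7,0,3.5,3.5],[0.9,3.7,0,3.5,3.5],[0.9,3.7,0,4,3.5],[0.7,3.6,0,4,3.5],[0,0,0,0,3.5]]]'
python3 -m jog '[[[0,0,0,0,3.5],[0,0,0,0,3.5]]]'
```

```text
time: 15.58
eef_pos: [443.0, -385.6, 188.6]
orientation: [2.198, 2.232, -0.002]
contact_force: [0.6, -0.8, -1.0]
grip_width: 41.4
time: 16.0
eef_pos: [486.5, -197.3, 183.7]
orientation: [1.834, 2.548, 0.0]
contact_force: [0.2, -0.7, -0.3]
grip_width: 41.5
time: 16.42
eef_pos: [536.7, -11.9, 183.6]
orientation: [1.424, 2.798, 0.001]
contact_force: [0.5, -0.7, -0.7]
grip_width: 41.4
time: 16.83
eef_pos: [572.5, 139.6, 183.8]
orientation: [1.04, 2.962, 0.007]
contact_force: [0.0, -0.0, -0.4]
grip_width: 41.5
time: 17.0
eef_pos: [571.1, 133.1, 183.0]
orientation: [1.051, 2.96, -0.001]
contact_force: [0.5, 0.3, -0.5]
grip_width: 42.0
```

```bash
python3 -m jog '[[[0.2,0.1,-3,0,3.5],[0,0,-3.5,0,3.5],[0,0,-2.8,0,3.5],[0,0,-1,0,3.5],[0,0,0,0,3.5]]]'
python3 -m jog '[[[0,0,-0.2,0,3.5],[0,0,0,0,3.5],[0,0,0,0,3.5]]]'
python3 -m jog '[[[0,0,-0.15,0,3.5],[0,0,0,0,3.5],[0,0,0,0,3.5]]]'
python3 -m jog '[[[0,0,-0.1,0,3.5],[0,0,0,0,3.5],[0,0,0,0,3.5]]]'
```

```text
time: 17.42
eef_pos: [571.3, 132.5, 77.2]
orientation: [-1.053, -2.954, 0.004]
contact_force: [-1.1, 0.3, -1.2]
grip_width: 41.9
time: 17.67
eef_pos: [575.0, 134.0, 79.4]
orientation: [1.051, 2.957, 0.002]
contact_force: [1.1, -0.4, -0.9]
grip_width: 41.9
time: 17.92
eef_pos: [573.8, 134.4, 76.8]
orientation: [1.051, 2.959, 0.001]
contact_force: [0.6, -0.5, -0.5]
grip_width: 41.6
time: 18.17
eef_pos: [573.4, 134.3, 75.0]
orientation: [-1.051, -2.96, 0.0]
contact_force: [0.4, 0.3, -0.7]
grip_width: 41.5
```

```bash
python3 -m jog '[[[0,0,-0.1,0,3.5],[0,0,0,0,3.5],[0,0,0,0,3.5]]]'
python3 -m jog '[[[0,0,-0.1,0,3.5],[0,0,0,0,3.5],[0,0,0,0,3.5]]]'
```

```text
time: 18.42
eef_pos: [573.6, 134.4, 74.5]
orientation: [1.051, 2.96, 0.0]
contact_force: [-0.9, -0.2, 4.2]
grip_width: 41.8
time: 18.67
eef_pos: [573.6, 134.3, 74.4]
orientation: [1.051, 2.96, 0.0]
contact_force: [-2.9, 0.3, 9.7]
grip_width: 41.7
```

```bash
python3 -m jog '[[[0,0,0.2,0,5],[0,0,0,0,5.6],[0,0,0,0,5.6],[0,0,2,0,5.6],[0,0,4,0,5.6]]]'
python3 -m jog '[[[0,0,4,0,5.6],[-1.35,-3.5,0,-6,5.6],[-1.35,-3.5,0,-6,5.6],[-1.35,-3.5,0,-6,5.6],[-1.35,-3.5,0,-6,5.6]]]'
python3 -m jog '[[[-1.35,-3.5,0,-6,5.6],[-1.35,-3.5,0,-6,5.6],[-1.35,-3.5,0,-6,5.6],[-1.35,-3.5,0,-6,5.6],[-1.35,-3.5,0,-6,6]]]'
python3 -m jog '[[[-1.35,-3.4,0,-6,6],[0,0,0,0,6],[0,0,0,0,6]]]'
python3 - <<'E'
from h import *
s=robot.read_state();im=vision.get_image('wrist');C=cam('wrist',s);cv2.imwrite('pics/i1.png',im)
print(s['eef_pos'].round(1),proj(C,[438.3,-214.8,47]).round(1))
d=vision.get_image('side');crop(d,140,90,350,350,2.2,'pics/i2.png')
E
```

```text
time: 19.08
eef_pos: [569.6, 133.9, 130.7]
orientation: [-1.048, -2.95, 0.007]
contact_force: [-0.7, -0.1, -0.4]
grip_width: 55.1
time: 19.5
eef_pos: [518.8, -6.8, 175.1]
orientation: [1.649, 2.674, 0.0]
contact_force: [-0.1, -1.4, 0.1]
grip_width: 56.0
time: 19.92
eef_pos: [451.1, -182.3, 174.8]
orientation: [-2.286, -2.155, 0.0]
contact_force: [0.4, 0.1, -0.2]
grip_width: 57.7
time: 20.17
eef_pos: [437.9, -216.7, 174.8]
orientation: [-2.395, -2.033, -0.0]
contact_force: [0.4, 0.2, -0.5]
grip_width: 59.6
[ 437.9 -216.7  174.8] [259. 180.]
```

View pics/i1.png

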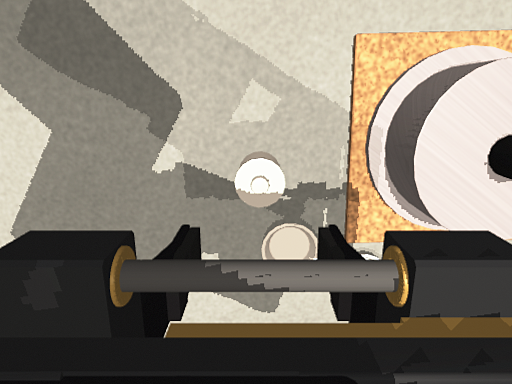

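View pics/i2.png

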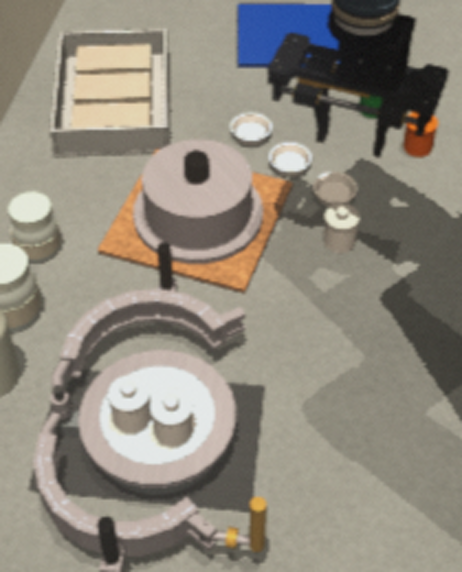

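```bash
python3 -m jog '[[[0.05,0.2,-3.5,0,6],[0,0,-4,0,6],[0,0,-4,0,6],[0,0,-3,0,6],[0,0,-0.8,0,6]]]' 15
python3 -m jog '[[[0,0,0,0,6],[0,0,0,0,5],[0,0,0,0,3.5],[0,0,0,0,3.5],[0,0,0,0,3.5]]]'
```

```text
time: 20.68
eef_pos: [437.2, -209.2, 18.2]
orientation: [-2.381, -2.037, 0.002]
contact_force: [-0.5, -0.3, 0.7]
grip_width: 60.4
time: 21.1
eef_pos: [440.0, -213.3, 23.7]
orientation: [2.388, 2.036, 0.001]
contact_force: [0.5, 1.2, 5.3]
grip_width: 41.6
```

```bash
python3 -m jog '[[[0,0,2,0,3.5],[0,0,4,0,3.5],[0,0,4,0,3.5],[0,0,4,0,3.5],[0,0,2,0,3.5]]]'
python3 -m jog '[[[1.7,3.35,0,0,3.5],[1.7,3.35,0,0,3.5],[1.7,3.35,0,0,3.5],[1.7,3.35,0,0,3.5],[1.7,3.35,0,0,3.5]]]'
python3 -m jog '[[[1.7,3.35,0,0,3.5],[1.7,3.35,0,0,3.5],[1.7,3.35,0,0,3.5],[1.6,3.35,0,0,3.5],[0,0,0,0,3.5]]]'
python3 -m jog '[[[0,0,0,0,3.5],[0,0,0,0,3.5]]]'
```

```text
time: 21.52
eef_pos: [440.6, -213.9, 187.4]
orientation: [2.384, 2.033, 0.003]
contact_force: [0.6, -0.4, -1.1]
grip_width: 41.9
time: 21.93
eef_pos: [524.4, -43.8, 183.3]
orientation: [2.39, 2.036, 0.002]
contact_force: [1.1, -0.8, -0.7]
grip_width: 41.4
time: 22.35
eef_pos: [593.8, 94.7, 183.5]
orientation: [2.384, 2.043, 0.01]
contact_force: [0.3, -0.3, -0.0]
grip_width: 41.4
time: 22.52
eef_pos: [590.2, 88.6, 182.4]
orientation: [2.39, 2.039, -0.001]
contact_force: [0.4, -0.5, -1.1]
grip_width: 41.8
```

```bash
python3 -m jog '[[[0.1,-0.15,-3,0,3.5],[0,0,-3.5,0,3.5],[0,0,-2.8,0,3.5],[0,0,-1,0,3.5],[0,0,0,0,3.5]]]'
python3 -m jog '[[[0,0,-0.3,0,3.5],[0,0,0,0,3.5],[0,0,0,0,3.5]]]'
python3 -m jog '[[[0,0,-0.2,0,3.5],[0,0,0,0,3.5],[0,0,0,0,3.5]]]'
python3 -m jog '[[[0,0,-0.1,0,3.5],[0,0,0,0,3.5],[0,0,0,0,3.5]]]'
```

```text
time: 22.93
eef_pos: [589.3, 85.8, 76.7]
orientation: [-2.39, -2.033, 0.008]
contact_force: [0.2, -0.3, -1.9]
grip_width: 41.4
time: 23.18
eef_pos: [593.3, 86.9, 77.8]
orientation: [2.389, 2.036, 0.004]
contact_force: [0.3, -0.8, -0.7]
grip_width: 41.6
time: 23.43
eef_pos: [592.3, 87.3, 74.7]
orientation: [2.39, 2.038, 0.001]
contact_force: [0.0, 0.9, -1.4]
grip_width: 41.4
time: 23.68
eef_pos: [592.3, 87.4, 73.8]
orientation: [2.39, 2.038, 0.001]
contact_force: [-0.2, 0.2, 4.4]
grip_width: 41.5
```

```bash
python3 -m jog '[[[0,0,0.1,0,5],[0,0,0,0,5.6],[0,0,0,0,5.6],[0,0,2,0,5.6],[0,0,4,0,5.6]]]'
python3 -m jog '[[[0,0,4,-6,6],[0.4,-3.4,1,-6,6],[0.4,-3.4,1,-6,7],[0.4,-3.4,1,-6,7],[0.4,-3.4,0,-6,7]]]'
python3 -m jog '[[[0.4,-3.4,0,-6,7],[0.4,-3.4,0,-6,7],[0.4,-3.4,0,-6,7],[0.4,-3.3,0,-6,7],[0.3,-3.2,0,-6,7]]]'
python3 -m jog '[[[0,0,0,0,7],[0,0,0,0,7],[0,0,0,0,7]]]'
python3 kn.py pics/j1.png 114 627.3 -216
python3 - <<'E'
from h import *
d=vision.get_image('side');crop(d,140,90,350,350,2.2,'pics/j2.png');t=vision.get_image('top');crop(t,75,95,425,265,2.2,'pics/j3.png')
E
```

```text
time: 24.1
eef_pos: [587.9, 87.2, 129.7]
orientation: [-2.385, -2.033, 0.014]
contact_force: [0.4, -0.6, -1.2]
grip_width: 55.3
time: 24.52
eef_pos: [609.3, -50.2, 206.4]
orientation: [2.837, 1.343, 0.005]
contact_force: [0.5, 0.2, -0.7]
grip_width: 68.1
time: 24.93
eef_pos: [626.9, -217.6, 203.6]
orientation: [-3.091, -0.561, 0.001]
contact_force: [0.1, -1.0, -0.5]
grip_width: 69.9
time: 25.18
eef_pos: [626.4, -215.3, 203.3]
orientation: [-3.088, -0.57, 0.002]
contact_force: [0.8, 0.3, 0.9]
grip_width: 70.1
[ 626.4 -215.3  203.3] [-3.088e+00 -5.700e-01  2.000e-03] 0.0267
pred [258.8 194.1]
[ 240  168   41   47 1497] [260.04408818 191.251169  ]
knob [ 629.7 -216.1  114. ]
```

View pics/j1.png

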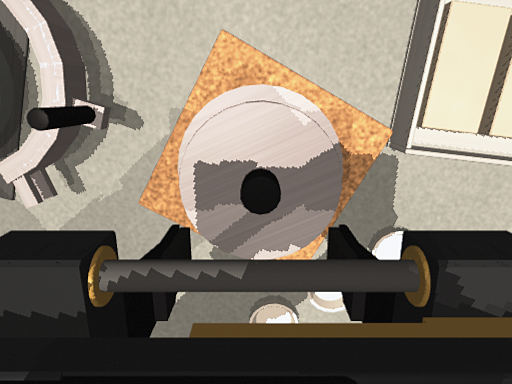

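View pics/j2.png

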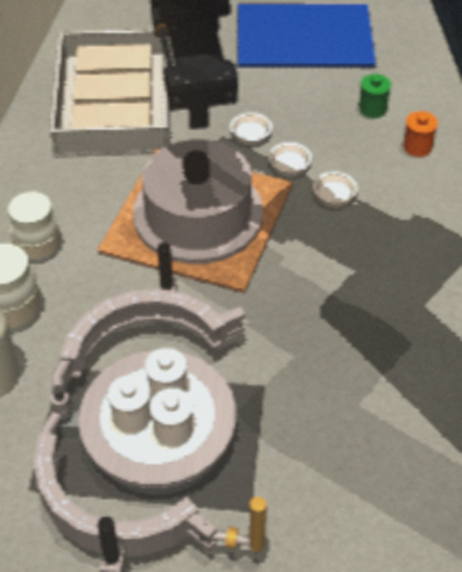

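View pics/j3.png

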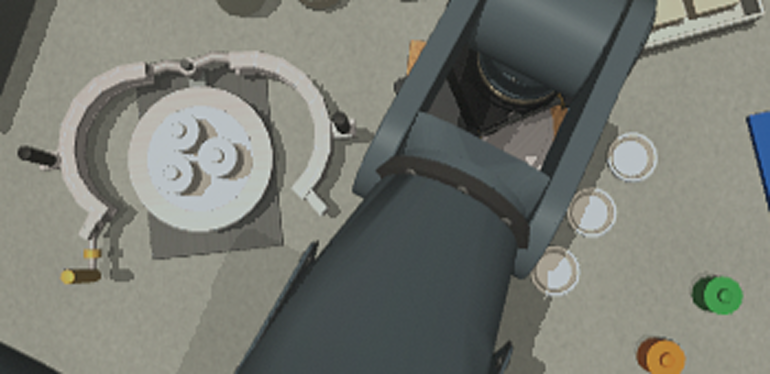

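```bash
python3 -m jog '[[[0.1,-0.05,-3.5,0,7],[0,0,-3.5,0,7],[0,0,-3,0,6],[0,0,-1,0,6],[0,0,-0.3,0,6]]]' 45
python3 -m jog '[[[0,0,0,0,5],[0,0,0,0,5],[0,0,0,0,4],[0,0,0,0,2],[0,0,0,0,2]]]'
python3 -m jog '[[[0,0,0,0,2],[0,0,0,0,2],[0,0,0,0,2]]]'
```

```text
time: 25.75
eef_pos: [626.3, -214.2, 88.4]
orientation: [-3.085, -0.572, 0.007]
contact_force: [0.1, 0.4, 0.1]
grip_width: 61.8
time: 26.17
eef_pos: [628.8, -216.7, 92.7]
orientation: [3.088, 0.569, 0.004]
contact_force: [-0.1, -0.5, -0.8]
grip_width: 37.6
time: 26.42
eef_pos: [628.3, -216.0, 92.2]
orientation: [-3.089, -0.569, -0.001]
contact_force: [-1.3, 1.9, 5.4]
grip_width: 30.6
```

```bash
python3 -m jog '[[[0,0,0.5,0,2],[0,0,1.5,0,2],[0,0,3,0,2],[0,0,4,0,2],[0,0,4,0,2]]]'
python3 -m jog '[[[0,1,2,0,2],[-0.3,3,0.5,0,2],[-0.4,4,0,0,2],[-0.4,4,0,0,2],[-0.4,4,0,0,2]]]'
python3 -m jog '[[[-0.4,4,0,0,2],[-0.4,4,0,0,2],[-0.4,4,0,0,2],[-0.4,3,0,0,2],[0,2.18,0,0,2]]]'
python3 -m jog '[[[0,0,0,0,2],[0,0,0,0,2],[0,0,0,0,2]]]'
python3 - <<'E'
from h import *
d=vision.get_image('side');crop(d,140,130,350,350,2.7,'pics/k2.png');t=vision.get_image('top');crop(t,75,95,425,265,2.2,'pics/k3.png')
E
```

```text
time: 26.83
eef_pos: [626.0, -215.5, 219.3]
orientation: [-3.086, -0.569, 0.009]
contact_force: [0.5, -1.5, -5.7]
grip_width: 31.5
time: 27.25
eef_pos: [611.4, -55.0, 244.8]
orientation: [-3.089, -0.567, 0.004]
contact_force: [1.3, 0.8, -5.1]
grip_width: 31.1
time: 27.67
eef_pos: [594.2, 118.8, 244.5]
orientation: [-3.087, -0.573, 0.008]
contact_force: [0.3, 0.1, -4.9]
grip_width: 31.2
time: 27.92
eef_pos: [596.4, 115.0, 245.0]
orientation: [3.089, 0.57, -0.004]
contact_force: [0.3, -0.8, -4.7]
grip_width: 31.1
```

View pics/k2.png

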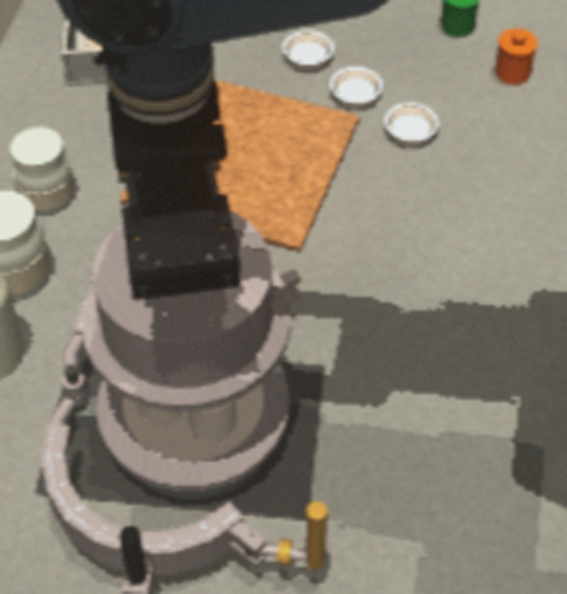

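View pics/k3.png

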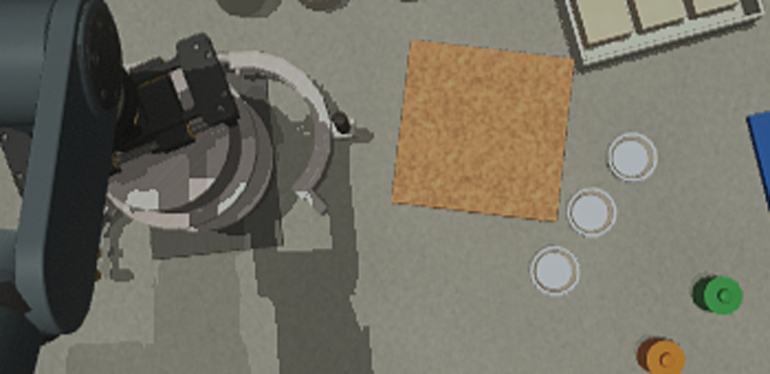

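```bash
python3 -m jog '[[[0.1,0.08,-2,0,2],[0,0,-2,0,2],[0,0,0,0,2],[0,0,0,0,2],[0,0,0,0,2]]]'
python3 -m jog '[[[0,0,-1.5,0,2],[0,0,-1.5,0,2],[0,0,-1.5,0,2],[0,0,-1,0,2],[0,0,-0.5,0,2]]]'
python3 -m jog '[[[0,0,-0.5,0,2],[0,0,0,0,2],[0,0,0,0,2],[0,0,0,0,2]]]'
```

```text
time: 28.43
eef_pos: [598.8, 115.5, 206.8]
orientation: [3.09, 0.568, 0.002]
contact_force: [0.5, -0.4, -5.3]
grip_width: 31.0
time: 28.85
eef_pos: [598.1, 116.1, 145.8]
orientation: [3.09, 0.569, -0.0]
contact_force: [0.4, 0.1, -5.0]
grip_width: 30.6
time: 29.18
eef_pos: [598.8, 116.4, 141.9]
orientation: [3.089, 0.57, 0.003]
contact_force: [-0.4, 0.0, -5.3]
grip_width: 30.9
```

```bash
python3 -m jog '[[[-0.1,-0.05,-0.4,0,2],[0,0,-0.3,0,2],[0,0,0,0,2],[0,0,0,0,2],[0,0,0,0,2]]]'
python3 - <<'E'
from h import *
s=robot.read_state();im=vision.get_image('wrist');cv2.imwrite('pics/l1.png',im);print(s['eef_pos'])
d=vision.get_image('side');crop(d,140,190,290,350,3.7,'pics/l2.png');t=vision.get_image('top');crop(t,75,95,265,235,4,'pics/l3.png')
E
```

```text
time: 29.6
eef_pos: [597.0, 115.9, 134.0]
orientation: [-3.089, -0.57, -0.0]
contact_force: [0.2, -0.5, -4.6]
grip_width: 30.8
[597.03558594 115.88019515 134.02787565]
```

View pics/l1.png

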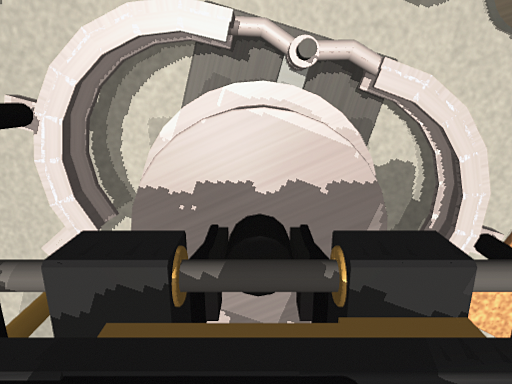

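View pics/l2.png

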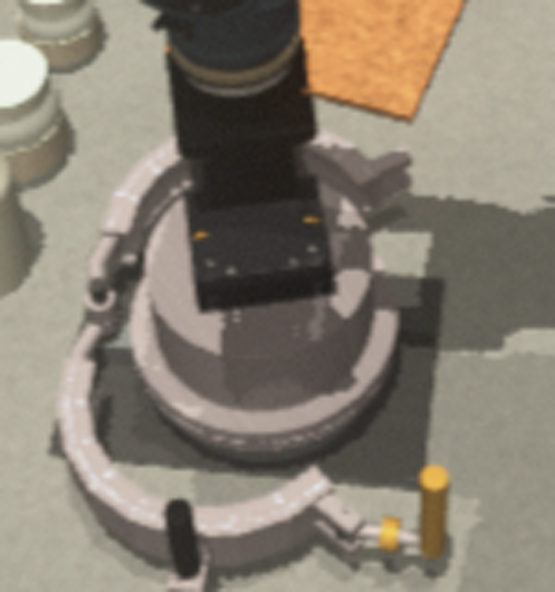

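View pics/l3.png

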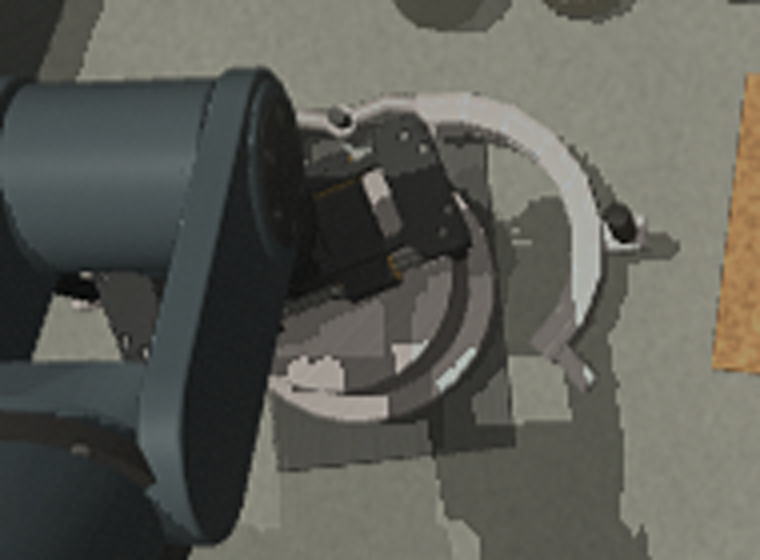

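Looks concentric. Lowering to contact.

```bash
python3 -m jog '[[[0.03,0,-0.1,0,2],[0,0,0,0,2],[0,0,0,0,2]]]'
python3 -m jog '[[[0,0,-0.1,0,2],[0,0,0,0,2],[0,0,0,0,2]]]'
python3 -m jog '[[[0,0,-0.1,0,2],[0,0,0,0,2],[0,0,0,0,2]]]'
```

```text
time: 30.0
eef_pos: [597.3, 115.9, 133.0]
orientation: [-3.089, -0.57, 0.0]
contact_force: [-0.0, 0.2, -5.7]
grip_width: 30.7
time: 30.25
eef_pos: [597.5, 115.8, 132.2]
orientation: [3.089, 0.57, 0.001]
contact_force: [-0.4, -0.7, -3.3]
grip_width: 31.1
time: 30.5
eef_pos: [597.5, 115.8, 132.2]
orientation: [3.089, 0.57, 0.001]
contact_force: [-1.9, -1.5, 5.2]
grip_width: 31.0
```

```bash
python3 -m jog '[[[0,0,0.1,0,6],[0,0,0,0,6],[0,0,0,0,6],[0,0,2,0,6],[0,0,4,0,6]]]'
python3 -m jog '[[[0,0,3,0,4],[-1,-4,0,0,2],[-1,-4,0,0,0],[-1,-4,0,0,0],[-1,-4,0,0,0]]]'
python3 -m jog '[[[-1,-4,0,0,0],[-1,-4,0,0,0],[0,0,0,0,0],[0,0,0,0,0]]]'
python3 - <<'E'
from h import *
d=vision.get_image('side');crop(d,140,190,290,350,3.7,'pics/m2.png');t=vision.get_image('top');crop(t,75,95,265,235,4,'pics/m3.png')
cv2.imwrite('pics/m_top.png',t);cv2.imwrite('pics/m_side.png',d)
a=cv2.imread('pics/a_top.png');b=cv2.imread('pics/a_side.png')
for x,y,n in((a,t,'top'),(b,d,'side')):
    o=[]
    for im in(x,y):
        C=cam(n);p=proj(C,[595.5,115.5,152]);g=im.max(2);m=(g<60).astype('uint8');k=np.zeros_like(m);cv2.circle(k,tuple(int(v) for v in p),14,1,-1);m*=k
        M=cv2.moments(m,True);o.append(np.array([M['m10'],M['m01']])/M['m00'])
    print(n,'knob before/after',o[0].round(2),o[1].round(2),(onz(C,o[1],150)-onz(C,o[0],150)).round(2))
E
```

```text
time: 30.92
eef_pos: [593.8, 115.7, 187.6]
orientation: [-3.087, -0.569, 0.018]
contact_force: [0.1, 0.4, -0.6]
grip_width: 55.4
time: 31.33
eef_pos: [557.2, -45.3, 222.4]
orientation: [3.088, 0.572, 0.002]
contact_force: [0.5, 0.7, 0.2]
grip_width: 34.6
time: 31.67
eef_pos: [537.2, -126.5, 222.0]
orientation: [3.091, 0.562, 0.001]
contact_force: [-0.3, 0.3, -0.1]
grip_width: 8.2
top knob before/after [156.62 162.53] [157.85 162.69] [-0.41 -2.85  0.  ]
side knob before/after [209.04 256.04] [209.07 255.91] [ 0.02 -0.36  0.  ]
```

View pics/m2.png

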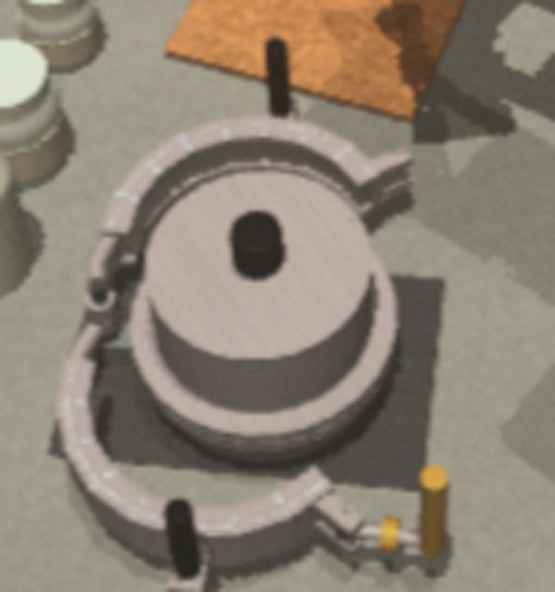

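View pics/m3.png

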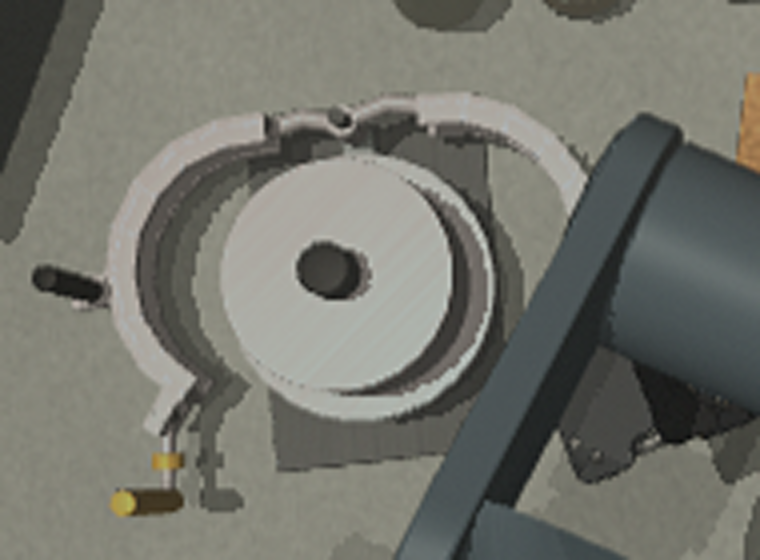

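```bash
python3 -m jog '[[[1.8,1.5,0,6.4,5],[1.8,1.5,0,6.4,5],[1.8,1.5,0,6.4,5],[1.8,1.5,0,6.4,5],[1.8,1.5,-2,6.4,5]]]' 12
python3 -m jog '[[[0,0,-2,0,5],[0,0,0,0,5],[0,0,0,0,5]]]'
python3 - <<'E'
from h import *
s=robot.read_state();im=vision.get_image('wrist');C=cam('wrist',s);cv2.imwrite('pics/n1.png',im);print(s['eef_pos'],s['orientation'],proj(C,[626.6,-52.3,128]))
t=cv2.imread('pics/a_top.png');d=cv2.imread('pics/a_side.png');crop(t,0,40,130,180,4,'pics/n3.png');crop(d,0,284,200,384,4,'pics/n2.png')
E
```

```text
time: 32.18
eef_pos: [631.2, -46.4, 205.7]
orientation: [2.802, 1.409, 0.011]
contact_force: [0.1, -0.6, 0.8]
grip_width: 28.4
time: 32.43
eef_pos: [626.2, -46.7, 180.7]
orientation: [-2.808, -1.402, 0.005]
contact_force: [0.4, -0.8, 0.0]
grip_width: 46.3
[626.19449144 -46.68605137 180.68759487] [-2.80827164 -1.40214021  0.00486231] [263.88266653 215.44611667]
```

View pics/n1.png

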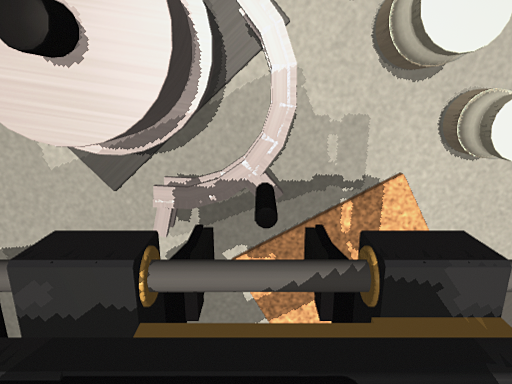

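View pics/n2.png

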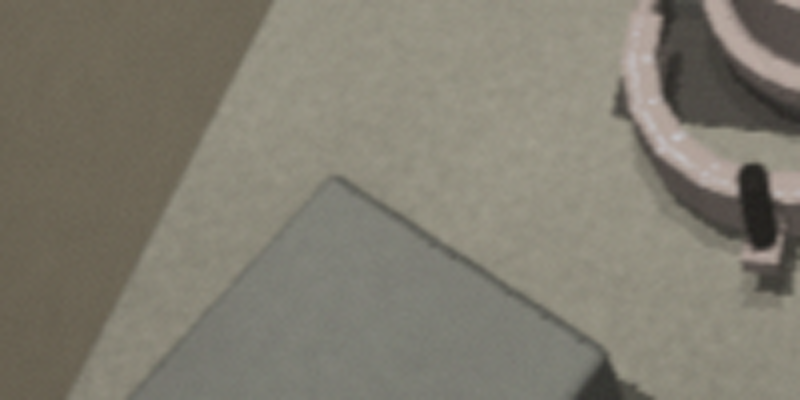

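View pics/n3.png

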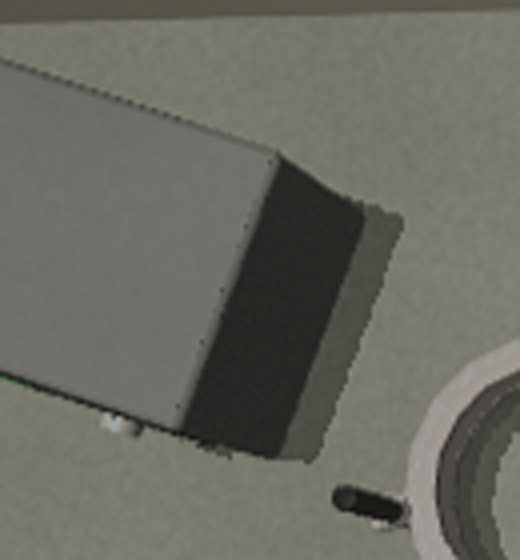

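```bash
python3 - <<'E'
from h import *
T=cam('top');S=cam('side')
for a,b in(((69,78.5),(84,328)),((46,148),(151.5,373))): print([tri([T,S],[a,b])])
E
python3 -m jog '[[[0.05,-0.55,-3,0,5],[0,0,-3,0,5],[0,0,-2.3,0,5],[0,0,0,0,5],[0,0,0,0,5]]]'
```

```text
[(array([803.87145616, 330.37848084, 127.38150638]), [1.3, 1.3])]
[(array([639.95987224, 389.23285104, 119.16227056]), [0.9, 0.9])]
time: 32.9
eef_pos: [627.5, -54.7, 99.4]
orientation: [-2.813, -1.398, 0.001]
contact_force: [0.1, -0.4, 0.1]
grip_width: 49.7
```

```bash
python3 -m jog '[[[0,0.2,-0.4,0,3],[0,0,0,0,1.4],[0,0,0,0,1.4],[0,0,0,0,1.4],[0,0,0,0,1.4]]]' 12
python3 -m jog '[[[0,0,0,0,1.2],[0,0,0,0,1.2],[0,0,0,0,1.2]]]'
```

```text
time: 33.32
eef_pos: [628.4, -52.7, 96.1]
orientation: [2.812, 1.399, 0.002]
contact_force: [-0.4, -0.8, 0.2]
grip_width: 24.4
time: 33.57
eef_pos: [628.0, -52.6, 95.5]
orientation: [2.813, 1.399, 0.001]
contact_force: [-0.5, 1.4, 2.5]
grip_width: 15.5
```

```bash
python3 -m jog '[[[-0.57,0.26,0,-2,1.2],[-0.57,0.26,0,-2,1.2],[-0.6,0.32,0,-2,1.2],[-0.6,0.32,0,-2,1.2],[0,0,0,0,1.2]]]'
python3 -m jog '[[[-0.57,0.35,0,-2,1.2],[-0.57,0.35,0,-2,1.2],[-0.55,0.4,0,-2,1.2],[-0.55,0.4,0,-2,1.2],[0,0,0,0,1.2]]]'
python3 -m jog '[[[-0.52,0.43,0,-2,1.2],[-0.52,0.43,0,-2,1.2],[0,0,0,0,1.2],[0,0,0,0,1.2]]]'
```

```text
time: 33.98
eef_pos: [603.6, -40.5, 95.5]
orientation: [-2.903, -1.199, 0.001]
contact_force: [-0.3, 0.4, 2.9]
grip_width: 16.0
time: 34.4
eef_pos: [581.7, -25.4, 95.4]
orientation: [-2.979, -0.995, -0.0]
contact_force: [-0.9, 0.9, 2.6]
grip_width: 15.6
time: 34.73
eef_pos: [572.3, -17.4, 95.4]
orientation: [3.012, 0.893, 0.001]
contact_force: [-0.2, 0.7, 3.8]
grip_width: 15.7
```

```bash
python3 -m jog '[[[-0.25,0.23,0,-1,1.2],[-0.25,0.23,0,-1,1.2],[-0.25,0.23,0,-1,1.2],[-0.24,0.24,0,-1,1.2],[0,0,0,0,1.2]]]'
python3 -m jog '[[[-0.23,0.25,0,-1,1.2],[-0.23,0.25,0,-1,1.2],[0,0,0,0,1.2]]]'
python3 -m jog '[[[-0.23,0.25,0,-1,1.2],[-0.23,0.25,0,-1,1.2],[0,0,0,0,1.2]]]'
```

```text
time: 35.15
eef_pos: [561.9, -7.4, 95.4]
orientation: [-3.042, -0.782, -0.002]
contact_force: [2.2, 2.7, 4.8]
grip_width: 15.5
time: 35.4
eef_pos: [557.3, -2.3, 95.4]
orientation: [-3.056, -0.728, -0.002]
contact_force: [1.9, 2.3, 5.5]
grip_width: 15.4
time: 35.65
eef_pos: [552.9, 2.8, 95.4]
orientation: [-3.068, -0.674, -0.003]
contact_force: [3.0, 4.3, 5.5]
grip_width: 15.7
```

```bash
python3 -m jog '[[[-0.19,0.28,0,-1,1.2],[-0.19,0.28,0,-1,1.2],[0,0,0,0,1.2]]]'
python3 -m jog '[[[-0.18,0.28,0,-1,1.2],[-0.18,0.28,0,-1,1.2],[0,0,0,0,1.2]]]'
```

```text
time: 35.9
eef_pos: [548.6, 8.2, 95.4]
orientation: [-3.079, -0.621, -0.001]
contact_force: [2.1, 2.7, 6.1]
grip_width: 15.5
time: 36.15
eef_pos: [544.6, 13.6, 95.4]
orientation: [-3.09, -0.568, 0.0]
contact_force: [2.6, 2.1, 7.1]
grip_width: 15.3
```

```bash
python3 -m jog '[[[-0.18,0.28,0,-1,1.2],[0,0,0,0,1.2]]]'
python3 -m jog '[[[-0.18,0.28,0,-1,1.2],[0,0,0,0,1.2]]]'
python3 -m jog '[[[-0.18,0.28,0,-1,1.2],[0,0,0,0,1.2]]]'
```

```text
time: 36.32
eef_pos: [542.8, 16.3, 95.4]
orientation: [-3.095, -0.541, 0.0]
contact_force: [2.1, 1.7, 6.7]
grip_width: 15.5
time: 36.48
eef_pos: [541.2, 18.7, 95.4]
orientation: [3.098, 0.514, 0.0]
contact_force: [1.9, 0.2, 7.9]
grip_width: 15.8
time: 36.65
eef_pos: [541.2, 18.8, 95.4]
orientation: [3.097, 0.49, 0.004]
contact_force: [4.1, -7.8, 2.8]
grip_width: 15.5
```

```bash
python3 - <<'E'
from h import *
d=vision.get_image('side');crop(d,140,190,290,350,3.7,'pics/o2.png');t=vision.get_image('top');crop(t,75,95,265,235,4,'pics/o3.png')
E
```

```text
(no output)
```

View pics/o2.png

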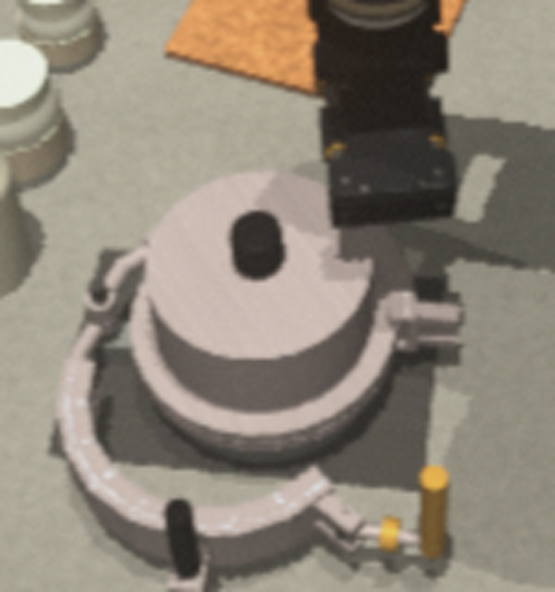

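View pics/o3.png

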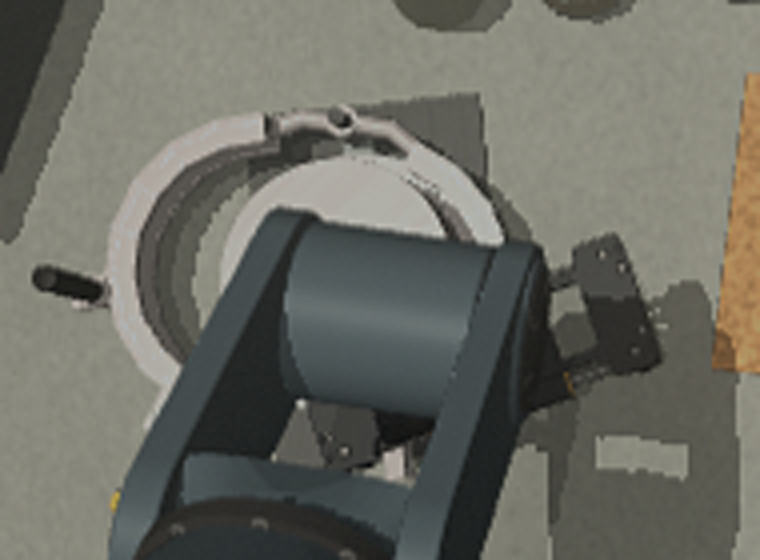

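```bash
python3 -m jog '[[[-0.12,0.18,0,0,1.2],[0,0,0,0,1.2],[0,0,0,0,1.2]]]'
python3 -m jog '[[[0.12,-0.18,0,0,1.2],[0,0,0,0,1.2]]]'
python3 -m jog '[[[0,0,0,0,4],[0,0,0,0,4],[0,0,0,0,4],[0,0,3,0,5],[0,0,4,0,5]]]'
```

```text
time: 37.0
eef_pos: [541.3, 18.9, 95.4]
orientation: [3.095, 0.49, 0.007]
contact_force: [5.2, -12.7, 1.6]
grip_width: 15.3
time: 37.17
eef_pos: [541.3, 18.8, 95.4]
orientation: [3.099, 0.488, 0.004]
contact_force: [2.4, -7.3, 3.8]
grip_width: 15.4
time: 37.58
eef_pos: [534.5, 22.5, 161.4]
orientation: [-3.099, -0.488, 0.022]
contact_force: [0.8, 0.6, -0.6]
grip_width: 41.3
```

```bash
python3 -m jog '[[[0,0,2.5,7,5],[0.4,1.9,0,7,5],[0.4,1.9,0,7,5],[0.4,1.9,0,7,5],[0.4,1.9,0,7,5]]]'
python3 -m jog '[[[0.4,1.9,0,7,5],[0.4,1.9,0,7,5],[0.4,1.9,0,7,5],[0.4,1.9,0,7,5],[0.4,1.9,0,7,5]]]'
python3 -m jog '[[[0.4,1.9,0,7,5],[0.4,1.9,0,7,5],[0.4,1.9,0,7,5],[0.4,1.9,0,7,5],[0,0.5,0,7,5]]]'
python3 -m jog '[[[0,0,0,0,5],[0,0,0,0,5]]]'
python3 - <<'E'
from h import *
s=robot.read_state();im=vision.get_image('wrist');C=cam('wrist',s);cv2.imwrite('pics/p1.png',im);print(s['eef_pos'],proj(C,[595.7,287.8,128]))
d=vision.get_image('side');crop(d,140,190,290,350,3.7,'pics/p2.png')
E
```

```text
time: 38.0
eef_pos: [553.6, 98.6, 189.2]
orientation: [-2.807, -1.406, 0.006]
contact_force: [0.4, 0.3, 0.2]
grip_width: 49.6
time: 38.42
eef_pos: [573.4, 193.5, 188.6]
orientation: [-2.253, -2.185, 0.007]
contact_force: [0.2, -0.4, -0.6]
grip_width: 50.0
time: 38.83
eef_pos: [590.0, 276.2, 188.5]
orientation: [-1.489, -2.763, 0.002]
contact_force: [-0.2, -0.3, 0.5]
grip_width: 49.8
time: 39.0
eef_pos: [589.8, 273.5, 188.7]
orientation: [-1.503, -2.755, 0.005]
contact_force: [0.1, -0.6, -0.6]
grip_width: 50.0
[589.78807794 273.48156051 188.66521906] [279.4787505 193.7883093]
```

View pics/p1.png

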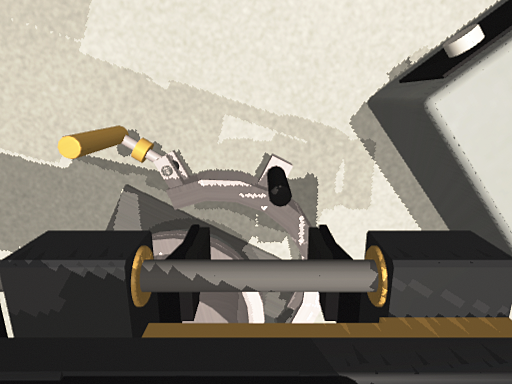

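View pics/p2.png

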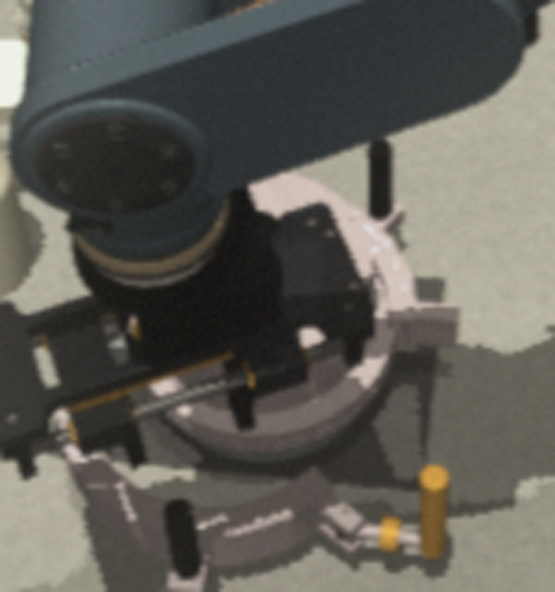

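```bash
python3 -m jog '[[[0.6,1.45,-3,0,5],[0,0,-3,0,5],[0,0,-2.7,0,5],[0,0,-0.6,0,5],[0,0,0,0,5]]]' 12
python3 -m jog '[[[0,0,0,0,3],[0,0,0,0,1.2],[0,0,0,0,1.2],[0,0,0,0,1.2],[0,0,0,0,1.2]]]'
python3 -m jog '[[[0,0,0,0,1.2],[0,0,0,0,1.2]]]'
```

```text
time: 39.52
eef_pos: [595.6, 286.6, 94.5]
orientation: [-1.502, -2.754, 0.007]
contact_force: [-0.1, 0.2, 0.2]
grip_width: 49.9
time: 39.93
eef_pos: [598.4, 288.1, 98.4]
orientation: [1.501, 2.758, 0.003]
contact_force: [0.1, 0.6, -0.0]
grip_width: 24.2
time: 40.1
eef_pos: [597.8, 288.0, 97.7]
orientation: [1.501, 2.759, 0.001]
contact_force: [-0.7, 0.1, 3.4]
grip_width: 15.4
```

```bash
python3 -m jog '[[[-0.6,-0.4,0,2,1.2],[-0.59,-0.42,0,2,1.2],[-0.52,-0.42,0,2,1.2],[-0.52,-0.42,0,2,1.2],[0,0,0,0,1.2]]]'
python3 -m jog '[[[-0.5,-0.46,0,2,1.2],[-0.49,-0.46,0,2,1.2],[-0.46,-0.5,0,2,1.2],[-0.46,-0.5,0,2,1.2],[0,0,0,0,1.2]]]'
python3 -m jog '[[[-0.42,-0.52,0,2,1.2],[-0.42,-0.52,0,2,1.2],[-0.39,-0.55,0,2,1.2],[-0.39,-0.55,0,2,1.2],[0,0,0,0,1.2]]]'
```

```text
time: 40.52
eef_pos: [574.9, 270.9, 97.7]
orientation: [1.304, 2.858, -0.001]
contact_force: [0.5, -0.3, 2.4]
grip_width: 15.9
time: 40.93
eef_pos: [555.9, 251.9, 97.6]
orientation: [-1.103, -2.941, 0.0]
contact_force: [-0.4, 1.0, 4.3]
grip_width: 15.7
time: 41.35
eef_pos: [539.8, 230.6, 97.6]
orientation: [-0.896, -3.011, 0.0]
contact_force: [-2.4, -0.2, 4.9]
grip_width: 15.5
```

```bash
python3 -m jog '[[[-0.17,-0.29,0,1,1.2],[-0.17,-0.29,0,1,1.2],[-0.17,-0.29,0,1,1.2],[-0.17,-0.29,0,1,1.2],[0,0,0,0,1.2]]]'
python3 -m jog '[[[-0.15,-0.3,0,1,1.2],[-0.15,-0.3,0,1,1.2],[-0.15,-0.3,0,1,1.2],[0,0,0,0,1.2]]]'
python3 -m jog '[[[-0.14,-0.3,0,1,1.2],[0,0,0,0,1.2]]]'
python3 -m jog '[[[-0.14,-0.3,0,1,1.2],[0,0,0,0,1.2]]]'
```

```text
time: 41.77
eef_pos: [533.0, 219.3, 97.6]
orientation: [-0.789, -3.04, -0.0]
contact_force: [-2.3, 1.6, 5.4]
grip_width: 15.7
time: 42.1
eef_pos: [528.3, 210.3, 97.6]
orientation: [-0.709, -3.059, 0.0]
contact_force: [-3.0, 2.0, 7.1]
grip_width: 15.2
time: 42.27
eef_pos: [526.9, 207.4, 97.6]
orientation: [-0.683, -3.065, -0.0]
contact_force: [-2.9, 1.3, 7.3]
grip_width: 15.6
time: 42.43
eef_pos: [525.4, 204.3, 97.5]
orientation: [-0.656, -3.071, 0.0]
contact_force: [-2.2, 1.3, 7.7]
grip_width: 15.5
```

```bash
python3 -m jog '[[[-0.12,-0.3,0,1,1.2],[0,0,0,0,1.2]]]'
python3 -m jog '[[[-0.12,-0.3,0,1,1.2],[0,0,0,0,1.2]]]'
python3 -m jog '[[[-0.12,-0.3,0,1,1.2],[0,0,0,0,1.2]]]'
```

```text
time: 42.6
eef_pos: [524.2, 201.4, 97.6]
orientation: [-0.629, -3.077, 0.0]
contact_force: [-3.4, 1.3, 8.4]
grip_width: 15.8
time: 42.77
eef_pos: [524.1, 200.9, 97.6]
orientation: [0.606, 3.082, 0.009]
contact_force: [-1.4, 9.7, 4.2]
grip_width: 15.5
time: 42.93
eef_pos: [524.3, 200.7, 97.6]
orientation: [0.582, 3.084, 0.017]
contact_force: [0.9, 18.8, 0.7]
grip_width: 15.9
```

```bash
python3 -m jog '[[[0.18,0.42,0,0,1.2],[0,0,0,0,1.2],[0,0,0,0,3],[0,0,0,0,4],[0,0,0,0,4]]]'
python3 -m jog '[[[0,0,3,0,4],[0,0,4,0,5],[0,0,4,0,5],[-2,3,0,0,5],[-2,3,0,0,5]]]'
python3 -m jog '[[[-2,3,0,0,5],[-2,3,0,0,5],[0,0,0,0,5],[0,0,0,0,5]]]'
python3 - <<'E'
from h import *
s=robot.read_state();im=vision.get_image('wrist');cv2.imwrite('pics/q1.png',im);print(s['eef_pos'],s['orientation'])
d=vision.get_image('side');crop(d,140,190,290,350,3.7,'pics/q2.png');t=vision.get_image('top');crop(t,75,95,265,235,4,'pics/q3.png');cv2.imwrite('pics/q_top.png',t);cv2.imwrite('pics/q_side.png',d)
E
```

```text
time: 43.35
eef_pos: [524.4, 199.2, 96.7]
orientation: [-0.575, -3.088, 0.001]
contact_force: [-0.1, -0.2, -0.1]
grip_width: 28.2
time: 43.77
eef_pos: [487.4, 259.1, 209.9]
orientation: [0.582, 3.08, 0.005]
contact_force: [0.2, -0.5, -0.9]
grip_width: 49.2
time: 44.1
eef_pos: [443.0, 320.4, 206.8]
orientation: [-0.57, -3.089, 0.001]
contact_force: [0.1, 0.6, -0.1]
grip_width: 50.0
[443.02237899 320.36083474 206.78215535] [-5.69915756e-01 -3.08926573e+00  1.12455052e-03]
```

View pics/q1.png

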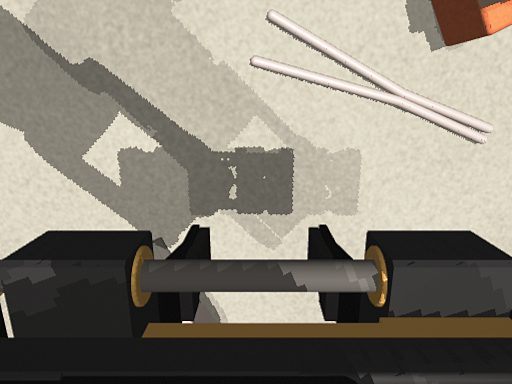

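View pics/q2.png

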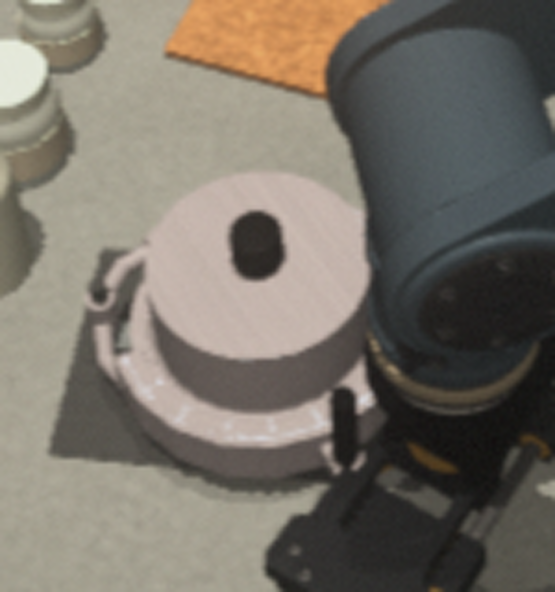

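View pics/q3.png

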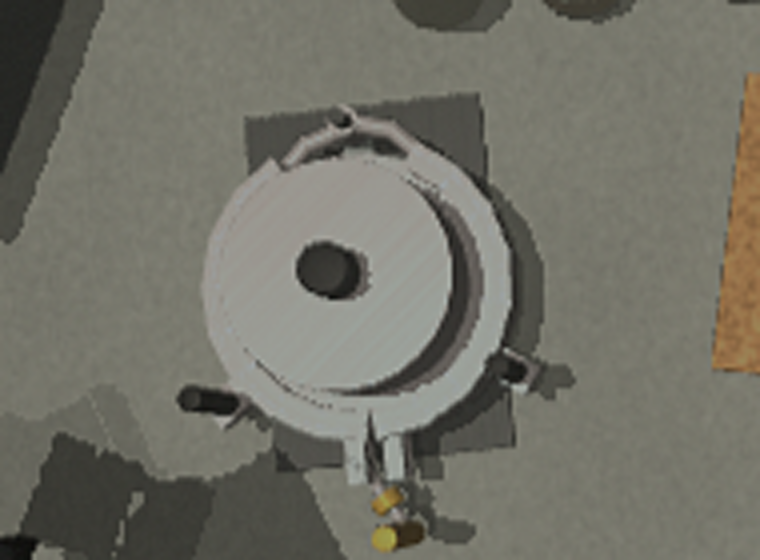

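```bash
python3 - <<'E'
from h import *
T=cam('top')
P=onz(T,(75+384/4,95+538/4),128);print('post',P.round(1))
for z in(50,60,70):print('ears L',onz(T,(75+355/4,95+462/4),z).round(1),'R',onz(T,(75+397/4,95+457/4),z).round(1))
print('bolt foot nut', onz(T,(75+388/4,95+500/4),50).round(1))
for n,p in (('lpost',(75+190/4,95+398/4)),('rpost',(75+510/4,95+366/4))):print(n,onz(T,p,128).round(1))
crop(cv2.imread('pics/q_top.png'),140,190,200,250,10,'pics/q4.png')
E
```

```text
post [438.6  86.7 128. ]
ears L [483.8 121.9  50. ] R [486.5  95.1  50. ]
ears L [483.8 119.6  60. ] R [486.4  93.   60. ]
ears L [483.7 117.2  70. ] R [486.3  90.9  70. ]
bolt foot nut [459.4 101.1  50. ]
lpost [522.9 200.9 128. ]
rpost [537.9  11.6 128. ]
```

View pics/q4.png

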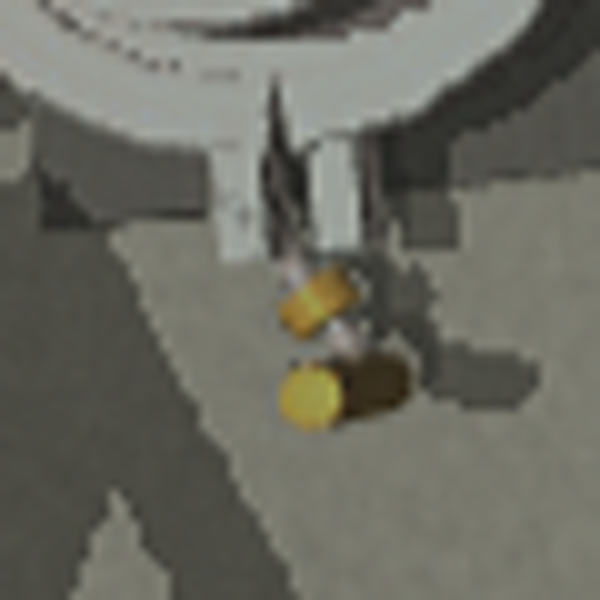

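```bash
python3 -m jog '[[[0,-1.8,0,-7,5],[0,-1.8,0,-7,5],[0,-1.8,0,-7,5],[0,-1.8,0,-7,5],[0,-1.8,0,-7,5]]]'
python3 -m jog '[[[0,-1.8,0,-7,5],[0,-1.8,0,-7,5],[0,-1.8,0,-7,5],[0,-1.8,0,-7,5],[0,-1.8,0,-7,5]]]'
python3 -m jog '[[[-0.2,-1.8,0,-7,5],[-0.2,-1.8,0,-7,5],[0,-1.8,0,-7,5],[0,0,-2,0,5],[0,0,0,0,5]]]'
python3 -m jog '[[[0,0,0,0,5],[0,0,0,0,5]]]'
python3 - <<'E'
from h import *
s=robot.read_state();im=vision.get_image('wrist');C=cam('wrist',s);cv2.imwrite('pics/r1.png',im);print(s['eef_pos'],proj(C,[438.5,86.5,128]))
d=vision.get_image('side');cv2.imwrite('pics/r_side.png',d);crop(d,140,190,290,350,3.7,'pics/r2.png')
E
```

```text
time: 44.67
eef_pos: [445.1, 227.1, 206.9]
orientation: [1.489, 2.766, -0.0]
contact_force: [0.1, 0.9, 0.2]
grip_width: 50.0
time: 45.08
eef_pos: [444.9, 137.0, 207.0]
orientation: [2.252, 2.19, -0.0]
contact_force: [-0.1, -0.5, -0.3]
grip_width: 50.0
time: 45.5
eef_pos: [439.2, 83.1, 185.3]
orientation: [-2.608, -1.747, 0.005]
contact_force: [0.5, 0.5, -0.4]
grip_width: 49.9
time: 45.67
eef_pos: [440.5, 84.9, 187.3]
orientation: [-2.607, -1.753, 0.0]
contact_force: [-0.0, -0.2, -0.1]
grip_width: 50.2
[440.50795624  84.88210341 187.26181781] [254.8790061  205.23588897]
```

View pics/r1.png

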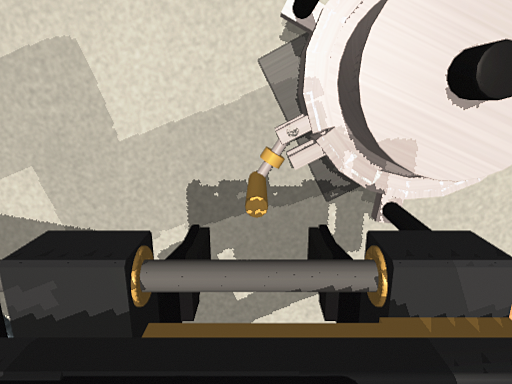

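View pics/r2.png

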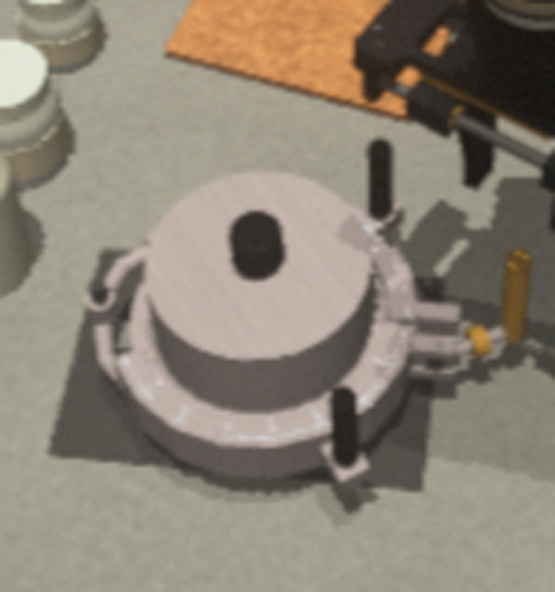

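```bash
python3 -m jog '[[[-0.15,0.12,-3,0,5],[0,0,-3,0,5],[0,0,-2.5,0,5],[0,0,-0.6,0,5],[0,0,0,0,5]]]' 10
python3 -m jog '[[[0,0,0,0,3],[0,0,0,0,1.2],[0,0,0,0,1.2],[0,0,0,0,1.2],[0,0,0,0,1.2]]]'
python3 -m jog '[[[0,0,0,0,1.2],[0,0,0,0,1.2]]]'
```

```text
time: 46.18
eef_pos: [437.8, 86.9, 95.0]
orientation: [-2.604, -1.754, 0.004]
contact_force: [-0.4, -0.2, 0.6]
grip_width: 50.1
time: 46.6
eef_pos: [439.3, 86.6, 96.9]
orientation: [2.605, 1.754, 0.003]
contact_force: [-0.5, 0.2, -0.8]
grip_width: 24.5
time: 46.77
eef_pos: [439.0, 86.5, 96.4]
orientation: [2.606, 1.754, 0.001]
contact_force: [-0.7, 0.4, 2.9]
grip_width: 15.6
```

```bash
python3 -m jog '[[[0.26,-0.28,0,0,1.2],[0.26,-0.27,0,0,1.2],[0.29,-0.24,0,0,1.2],[0.29,-0.23,0,0,1.2],[0,0,0,0,1.2]]]'
python3 -m jog '[[[0.32,-0.2,0,0,1.2],[0.33,-0.19,0,0,1.2],[0.34,-0.16,0,0,1.2],[0.35,-0.14,0,0,1.2],[0,0,0,0,1.2]]]'
python3 -m jog '[[[0.36,-0.1,0,0,1.2],[0.37,-0.09,0,0,1.2],[0,0,0,0,1.2]]]'
```

```text
time: 47.18
eef_pos: [448.2, 75.8, 96.1]
orientation: [-2.604, -1.754, 0.006]
contact_force: [-3.8, -1.7, 5.5]
grip_width: 15.5
time: 47.6
eef_pos: [462.9, 69.0, 95.9]
orientation: [-2.605, -1.754, 0.002]
contact_force: [-2.9, -0.5, 3.0]
grip_width: 15.6
time: 47.85
eef_pos: [471.4, 67.3, 95.9]
orientation: [2.605, 1.754, 0.001]
contact_force: [-2.3, -0.8, 1.9]
grip_width: 15.8
```

```bash
python3 -m jog '[[[0.35,-0.05,0,0,1.2],[0.2,-0.02,0,0,1.2],[0,0,0,0,1.2]]]'
python3 -m jog '[[[0.2,0,0,0,1.2],[0.2,0,0,0,1.2],[0,0,0,0,1.2]]]'
python3 -m jog '[[[0.2,0,0,0,1.2],[0,0,0,0,1.2]]]'
python3 -m jog '[[[0.2,0.02,0,0,1.2],[0,0,0,0,1.2]]]'
```

```text
time: 48.1
eef_pos: [476.7, 66.8, 96.0]
orientation: [2.606, 1.754, 0.001]
contact_force: [-1.2, -0.8, 0.1]
grip_width: 15.8
time: 48.35
eef_pos: [480.4, 66.9, 96.0]
orientation: [2.606, 1.754, 0.001]
contact_force: [-1.1, 0.5, 0.7]
grip_width: 15.5
time: 48.52
eef_pos: [482.3, 66.9, 96.0]
orientation: [2.606, 1.754, 0.001]
contact_force: [-2.1, -0.9, -0.1]
grip_width: 15.8
time: 48.68
eef_pos: [484.2, 67.1, 96.0]
orientation: [2.606, 1.754, 0.0]
contact_force: [-3.1, -0.7, 0.3]
grip_width: 15.7
```

```bash
python3 -m jog '[[[0.15,0.02,0,0,1.2],[0,0,0,0,1.2]]]'
python3 -m jog '[[[0.15,0.02,0,0,1.2],[0,0,0,0,1.2]]]'
python3 -m jog '[[[0.15,0.02,0,0,1.2],[0,0,0,0,1.2]]]'
```

```text
time: 48.85
eef_pos: [484.3, 67.3, 95.9]
orientation: [-2.605, -1.754, 0.004]
contact_force: [-4.4, -0.7, 3.8]
grip_width: 15.8
time: 49.02
eef_pos: [484.2, 67.5, 95.9]
orientation: [-2.603, -1.753, 0.008]
contact_force: [-7.2, -1.6, 4.7]
grip_width: 15.4
time: 49.18
eef_pos: [484.2, 67.7, 95.8]
orientation: [-2.601, -1.753, 0.012]
contact_force: [-9.0, -2.4, 6.5]
grip_width: 15.5
```

```bash
python3 -m jog '[[[-0.4,-0.03,0,0,1.2],[0,0,0,0,3],[0,0,0,0,4.5],[0,0,0,0,4.5],[0,0,0,0,4.5]]]'
python3 -m jog '[[[0,0,3,0,4.5],[0,0,4,0,4.5],[0,0,4,0,4.5],[-0.3,-3.5,0,0,5],[-0.3,-3.8,0,0,5]]]'
python3 -m jog '[[[-0.3,-3.8,0,0,5],[-0.3,-3.8,0,0,5],[0,-3.8,0,0,5],[0,-3.5,0,0,5],[0,0,0,0,5]]]'
python3 -m jog '[[[0,0,0,0,5],[0,0,0,0,5]]]'
python3 - <<'E'
from h import *
d=vision.get_image('side');crop(d,140,190,290,350,3.7,'pics/s2.png');t=vision.get_image('top');crop(t,75,95,265,235,4,'pics/s3.png')
cv2.imwrite('pics/s_top.png',t);cv2.imwrite('pics/s_side.png',d)
E
```

```text
time: 49.6
eef_pos: [486.0, 67.3, 96.3]
orientation: [2.605, 1.753, 0.004]
contact_force: [-0.6, -0.5, -0.3]
grip_width: 34.4
time: 50.02
eef_pos: [481.3, -5.3, 209.2]
orientation: [2.596, 1.757, 0.01]
contact_force: [0.4, -0.3, 0.1]
grip_width: 48.8
time: 50.43
eef_pos: [474.7, -161.8, 206.8]
orientation: [2.605, 1.743, 0.002]
contact_force: [0.0, 0.6, -0.3]
grip_width: 49.9
time: 50.6
eef_pos: [472.3, -154.4, 205.9]
orientation: [-2.606, -1.753, -0.0]
contact_force: [-0.7, 0.1, -0.0]
grip_width: 49.9
```

View pics/s2.png

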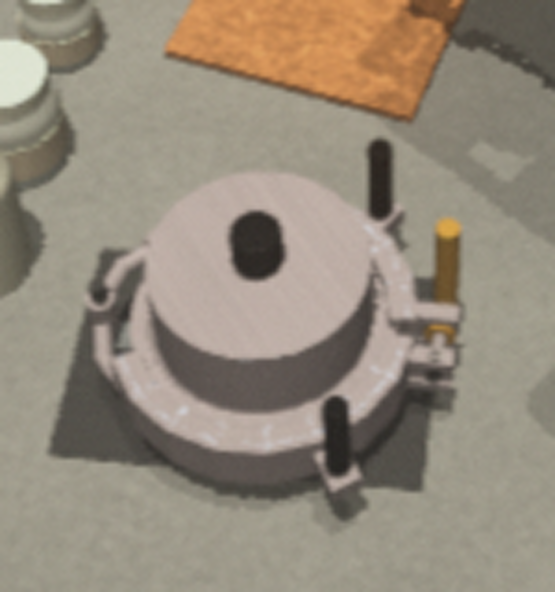

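View pics/s3.png

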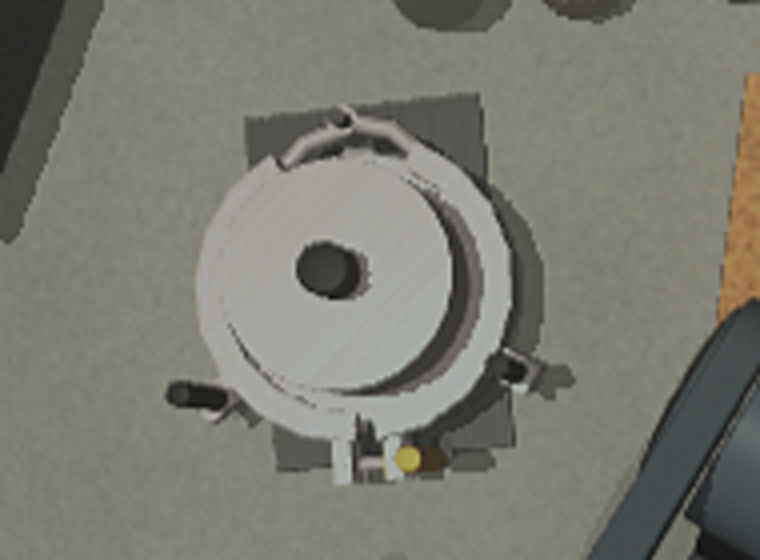

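View pics/s_side.png

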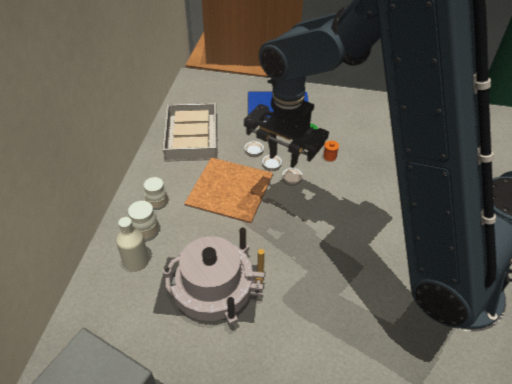

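```bash
python3 - <<'E'
from h import *
T=cam('top');S=cam('side')
print('bolt',tri([T,S],[(75+408/4,95+459/4),(140+449/3.7,190+229/3.7)]))
print('lpost',tri([T,S],[(75+178/4,95+393/4),(140+336/3.7,190+404/3.7)]),onz(T,(75+178/4,95+393/4),128))
print('rpost',tri([T,S],[(75+508/4,95+364/4),(140+378/3.7,190+147/3.7)]))
E
```

```text
bolt (array([484.47957773,  72.88623933, 124.87298367]), [0.0, 0.0])
lpost (array([525.92357756, 208.16153968, 127.57027478]), [0.1, 0.1]) [526.00856899 208.02711968 128.        ]
rpost (array([540.72213235,  14.09788652, 119.47099676]), [1.1, 1.1])
```

```bash
python3 -m jog '[[[0.2,3.7,0,0,5],[0.2,3.8,0,0,5],[0.2,3.8,0,0,5],[0.2,3.8,0,0,5],[0.2,3.8,0,0,5]]]'
python3 -m jog '[[[0.2,3.7,-2,0,5],[0,0,-1,0,5],[0,0,0,0,5],[0,0,0,0,5]]]'
python3 - <<'E'
from h import *
s=robot.read_state();im=vision.get_image('wrist');C=cam('wrist',s);cv2.imwrite('pics/t1.png',im);print(s['eef_pos'],proj(C,[485,72,128]))
E
```

```text
time: 51.12
eef_pos: [481.6, 37.5, 206.2]
orientation: [-2.604, -1.757, -0.0]
contact_force: [0.6, 0.1, -1.3]
grip_width: 49.8
time: 51.45
eef_pos: [483.5, 72.4, 176.0]
orientation: [-2.603, -1.758, 0.002]
contact_force: [-1.3, -0.4, 0.2]
grip_width: 49.8
[483.53711839  72.41331805 176.02163481] [260.93376139 211.32027782]
```

View pics/t1.png

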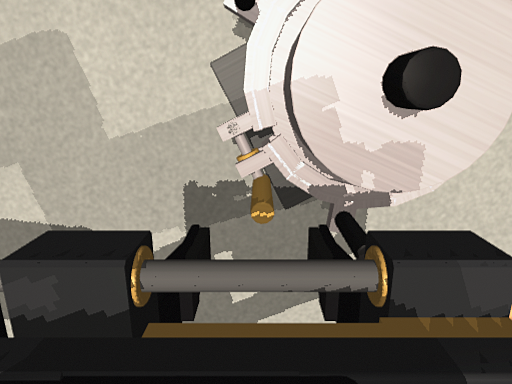

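```bash
python3 -m jog '[[[0.1,0,-3,0,5],[0,0,-3,0,5],[0,0,-1.6,0,5],[0,0,-0.4,0,3],[0,0,0,0,1.2]]]' 10
python3 -m jog '[[[0,0,0,0,1.2],[0,0,0,0,1.2],[0,0,0,0,1.2],[0,0,0,0,1.2],[0,0,0,0,1.2]]]'
```

```text
time: 51.92
eef_pos: [485.3, 70.0, 95.9]
orientation: [-2.607, -1.752, 0.002]
contact_force: [-1.1, -0.5, 0.3]
grip_width: 42.8
time: 52.33
eef_pos: [485.6, 71.0, 97.1]
orientation: [2.605, 1.754, 0.001]
contact_force: [0.3, -0.7, 4.4]
grip_width: 15.4
```

```bash
python3 -m jog '[[[-0.37,0,0,0,1.2],[-0.37,0,0,0,1.2],[-0.37,0.03,0,0,1.2],[-0.36,0.06,0,0,1.2],[-0.36,0.09,0,0,1.2]]]'
python3 -m jog '[[[-0.35,0.12,0,0,1.2],[-0.34,0.15,0,0,1.2],[-0.33,0.18,0,0,1.2],[-0.32,0.2,0,0,1.2],[-0.3,0.22,0,0,1.2]]]'
python3 -m jog '[[[-0.29,0.24,0,0,1.2],[0,0,0,0,1.2],[0,0,0,0,1.2]]]'
python3 -m jog '[[[0,0,0,0,3],[0,0,0,0,4.5],[0,0,0,0,4.5],[0,0,2,0,4.5],[0,0,4,0,4.5]]]'
python3 -m jog '[[[0,0,4,0,4.5],[-2,-3,0,0,5],[-2,-3,0,0,5],[0,-4,0,0,5],[0,0,0,0,5]]]'
python3 - <<'E'
from h import *
d=vision.get_image('side');crop(d,140,190,290,350,3.7,'pics/u2.png');t=vision.get_image('top');crop(t,75,95,265,235,4,'pics/u3.png')
E
```

```text
time: 52.75
eef_pos: [468.1, 72.6, 97.0]
orientation: [2.605, 1.753, 0.004]
contact_force: [2.7, -0.4, 6.0]
grip_width: 15.6
time: 53.17
eef_pos: [451.8, 81.4, 96.9]
orientation: [2.605, 1.753, 0.004]
contact_force: [3.1, 0.1, 6.2]
grip_width: 15.8
time: 53.42
eef_pos: [448.1, 84.1, 96.9]
orientation: [2.605, 1.754, 0.003]
contact_force: [1.1, -0.2, 6.7]
grip_width: 15.7
time: 53.83
eef_pos: [443.4, 83.9, 153.1]
orientation: [-2.6, -1.75, 0.016]
contact_force: [-0.0, -0.5, -1.2]
grip_width: 40.4
time: 54.25
eef_pos: [407.2, -21.2, 196.3]
orientation: [2.609, 1.746, -0.002]
contact_force: [1.8, -0.5, -0.4]
grip_width: 49.6
```

View pics/u3.png

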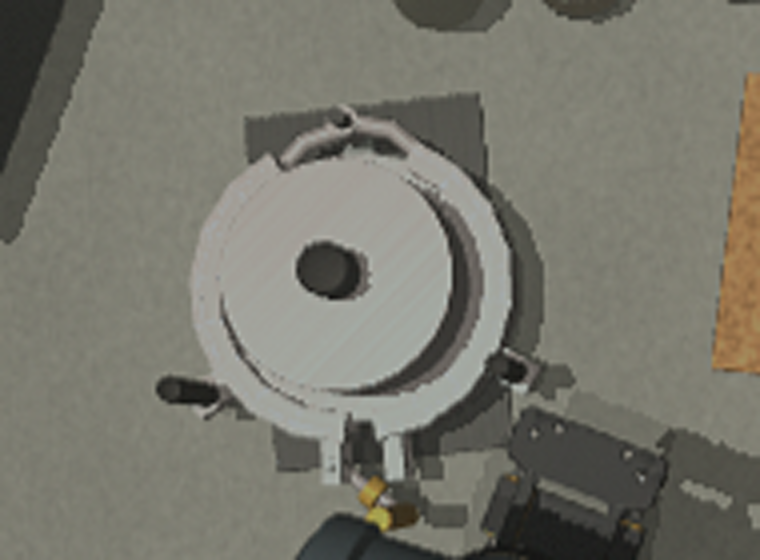

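View pics/u2.png

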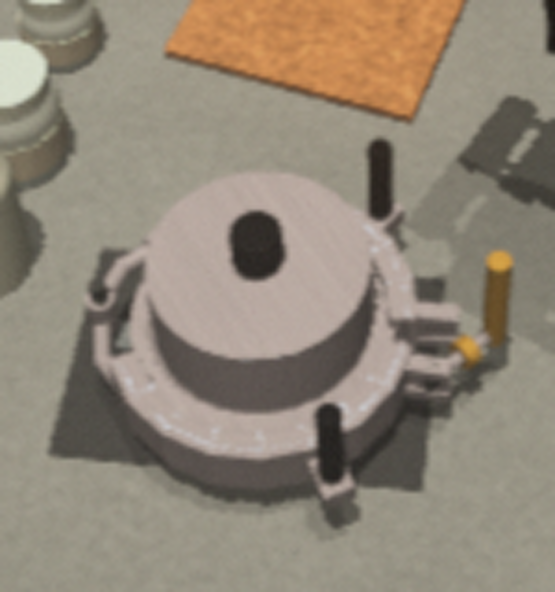

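```bash
python3 -c "
from h import *
print(onz(cam('top'),(75+168/4,95+388/4),128))"
python3 -m jog '[[[1.6,3.2,0,0,3],[1.7,3.3,0,0,0],[1.7,3.3,0,0,0],[1.7,3.3,0,0,0],[1.7,3.3,0,0,0]]]'
python3 -m jog '[[[1.7,3.3,0,0,0],[1.7,3.3,0,0,0],[1.6,3.2,0,0,0],[0,0,0,0,0],[0,0,0,0,0]]]'
```

```text
[529.08277283 213.96309713 128.        ]
time: 54.77
eef_pos: [491.0, 151.2, 195.5]
orientation: [-2.603, -1.756, 0.003]
contact_force: [1.0, -0.7, 0.2]
grip_width: 24.5
time: 55.18
eef_pos: [540.6, 249.1, 195.0]
orientation: [-2.601, -1.761, 0.003]
contact_force: [-0.2, -0.8, -0.1]
grip_width: 1.1
```

```bash
python3 -m jog '[[[0,0,-3.5,0,0],[0,0,-3.5,0,0],[0,0,-3,0,0],[0,0,0,0,0],[0,0,0,0,0]]]'
python3 -m jog '[[[-0.16,-0.37,0,0,0],[-0.16,-0.37,0,0,0],[-0.16,-0.37,0,0,0],[-0.16,-0.37,0,0,0],[0,0,0,0,0]]]'
python3 -m jog '[[[-0.08,-0.18,0,0,0],[-0.08,-0.18,0,0,0],[-0.08,-0.18,0,0,0],[-0.08,-0.18,0,0,0],[0,0,0,0,0]]]'
```

```text
time: 55.6
eef_pos: [539.1, 245.2, 94.7]
orientation: [-2.604, -1.753, 0.009]
contact_force: [0.1, 0.1, 0.3]
grip_width: 0.6
time: 56.02
eef_pos: [535.5, 230.3, 97.5]
orientation: [2.606, 1.753, 0.002]
contact_force: [-0.1, 0.2, 0.9]
grip_width: 0.4
time: 56.43
eef_pos: [532.1, 223.6, 96.2]
orientation: [2.606, 1.754, -0.0]
contact_force: [0.2, -0.1, 0.3]
grip_width: 0.3
```

```bash
python3 -m jog '[[[-0.08,-0.18,0,0,0],[-0.08,-0.18,0,0,0],[-0.04,-0.09,0,0,0],[0,0,0,0,0]]]'
python3 -m jog '[[[-0.04,-0.09,0,0,0],[-0.04,-0.09,0,0,0],[-0.04,-0.09,0,0,0],[0,0,0,0,0]]]'
python3 -m jog '[[[-0.04,-0.09,0,0,0],[-0.04,-0.09,0,0,0],[-0.04,-0.09,0,0,0],[0,0,0,0,0]]]'
```

```text
time: 56.77
eef_pos: [529.9, 219.1, 96.1]
orientation: [-2.606, -1.754, 0.001]
contact_force: [0.5, 0.1, 0.4]
grip_width: 0.5
time: 57.1
eef_pos: [529.4, 217.7, 96.3]
orientation: [-2.606, -1.753, -0.004]
contact_force: [0.9, 4.8, -1.8]
grip_width: 0.7
time: 57.43
eef_pos: [529.4, 217.6, 96.4]
orientation: [-2.606, -1.75, -0.012]
contact_force: [2.9, 13.4, -5.0]
grip_width: 0.1
```

```bash
python3 -m jog '[[[0.2,0.6,0,0,0],[0.4,1,0,0,0],[0,0,4,0,0],[0,0,4,0,0],[-2,0,2,0,0]]]'
python3 -m jog '[[[-3,-1,0,0,0],[-3,-1,0,0,0],[-3,-1,0,0,0],[-2,-2,0,0,0],[-1,-2,0,0,0]]]'
python3 -m jog '[[[0,0,0,0,0],[0,0,0,0,0],[0,0,0,0,0]]]'
python3 - <<'E'
from h import *
s=robot.read_state();im=vision.get_image('wrist');C=cam('wrist',s);cv2.imwrite('pics/v1.png',im);print(s['eef_pos'])
d=vision.get_image('side');crop(d,140,190,290,350,3.7,'pics/v2.png');t=vision.get_image('top');crop(t,75,95,265,235,4,'pics/v3.png')
E
```

```text
time: 57.85
eef_pos: [519.8, 230.7, 200.0]
orientation: [2.603, 1.751, 0.014]
contact_force: [1.3, 1.1, 1.4]
grip_width: 0.2
time: 58.27
eef_pos: [389.5, 159.6, 196.1]
orientation: [-2.602, -1.757, 0.006]
contact_force: [0.4, -0.0, 0.1]
grip_width: 0.6
time: 58.52
eef_pos: [395.1, 160.2, 196.6]
orientation: [2.606, 1.753, 0.002]
contact_force: [-0.0, -0.7, 0.5]
grip_width: 0.5
[395.06140166 160.23771501 196.63697531]
```

View pics/v1.png

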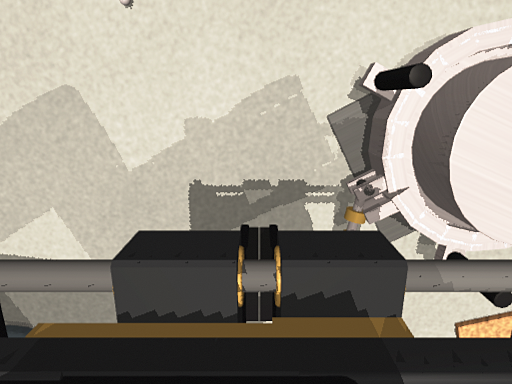

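View pics/v2.png

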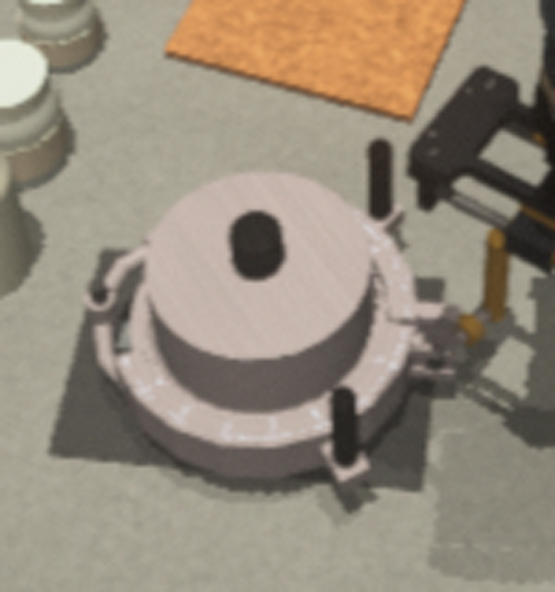

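View pics/v3.png

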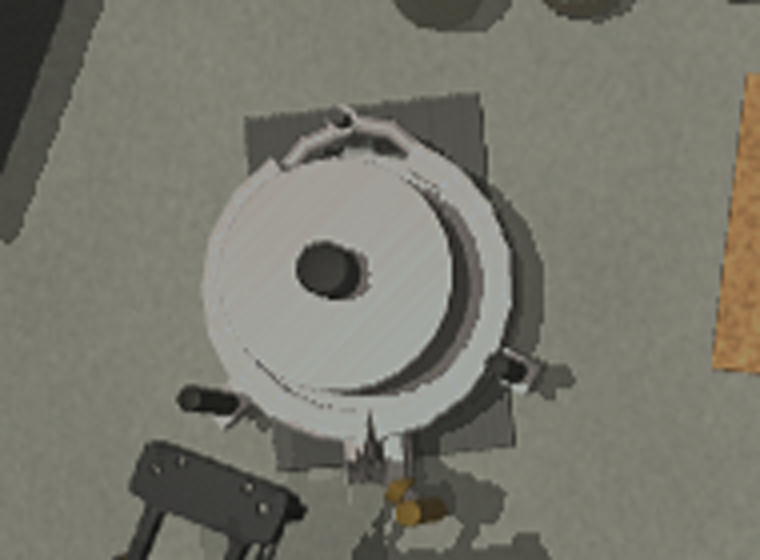

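```bash
python3 -c "
from h import *
T=cam('top');S=cam('side')
print(tri([T,S],[(75+408/4,95+513/4),(140+497/3.7,190+238/3.7)]),onz(T,(75+408/4,95+513/4),128))"
```

```text
(array([453.48629117,  73.32076937, 124.39215617]), [0.7, 0.7]) [452.89609607  72.51229785 128.        ]
```

```bash
python3 -m jog '[[[0.9,-2.5,0,0,0],[0.9,-2.5,0,0,0],[0.8,-2.5,-3,0,0],[0,0,-4,0,0],[0,0,-3,0,0]]]'
python3 -m jog '[[[0,0,0,0,0],[0,0,0,0,0],[0,0,0,0,0]]]'
python3 - <<'E'
from h import *
t=vision.get_image('top');crop(t,125,185,205,245,8,'pics/w3.png')
E
```

```text
time: 59.08
eef_pos: [421.7, 84.0, 94.9]
orientation: [2.606, 1.751, 0.003]
contact_force: [-0.1, 0.0, -0.2]
grip_width: 0.5
time: 59.33
eef_pos: [420.8, 85.3, 97.0]
orientation: [2.605, 1.755, 0.002]
contact_force: [-0.3, 0.3, 0.2]
grip_width: 0.8
```

View pics/w3.png

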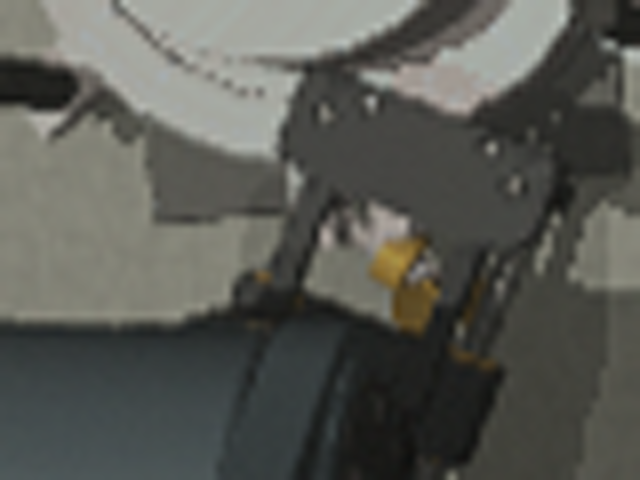

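```bash
python3 -m jog '[[[0.37,-0.15,0,0,0],[0.28,-0.11,0,0,0],[0,0,0,0,0],[0.2,-0.08,0,0,0],[0,0,0,0,0]]]'
python3 -m jog '[[[0.3,-0.14,0,0,0],[0.3,-0.13,0,0,0],[0.3,-0.12,0,0,0],[0.3,-0.1,0,0,0],[0,0,0,0,0]]]'
python3 -m jog '[[[0.3,-0.05,0,0,0],[0.3,-0.05,0,0,0],[0.3,-0.03,0,0,0],[0.3,-0.02,0,0,0],[0,0,0,0,0]]]'
```

```text
time: 59.8
eef_pos: [429.1, 81.5, 96.8]
orientation: [2.605, 1.754, 0.002]
contact_force: [-0.1, 0.0, 0.4]
grip_width: 0.5
time: 60.22
eef_pos: [440.9, 76.4, 96.1]
orientation: [2.606, 1.754, 0.0]
contact_force: [0.7, 0.1, 0.3]
grip_width: 0.5
time: 60.63
eef_pos: [453.5, 75.1, 96.3]
orientation: [2.605, 1.754, 0.002]
contact_force: [0.3, -0.1, -0.2]
grip_width: 0.3
```

```bash
python3 -m jog '[[[0.2,-0.01,0,0,0],[0.2,-0.01,0,0,0],[0,0,0,0,0]]]'
python3 -m jog '[[[0.2,-0.01,0,0,0],[0.2,-0.01,0,0,0],[0,0,0,0,0]]]'
python3 -m jog '[[[0.15,-0.01,0,0,0],[0,0,0,0,0]]]'
python3 -m jog '[[[0.15,-0.01,0,0,0],[0,0,0,0,0]]]'
python3 -m jog '[[[0.15,-0.01,0,0,0],[0,0,0,0,0]]]'
```

```text
time: 60.88
eef_pos: [456.9, 75.0, 96.3]
orientation: [2.606, 1.754, 0.001]
contact_force: [-0.3, -0.6, 0.6]
grip_width: 0.6
time: 61.13
eef_pos: [460.9, 74.7, 96.3]
orientation: [2.606, 1.754, 0.001]
contact_force: [-1.2, -0.3, 0.5]
grip_width: 0.7
time: 61.3
eef_pos: [462.1, 74.6, 96.3]
orientation: [2.606, 1.754, 0.001]
contact_force: [-0.4, -0.5, 0.6]
grip_width: 0.6
time: 61.47
eef_pos: [463.6, 74.6, 96.3]
orientation: [2.606, 1.754, 0.001]
contact_force: [-1.5, -0.1, 0.1]
grip_width: 0.5
time: 61.63
eef_pos: [465.1, 74.4, 96.3]
orientation: [2.606, 1.754, 0.001]
contact_force: [-0.8, 0.9, 0.5]
grip_width: 0.4
```

```bash
python3 -m jog '[[[0.15,-0.01,0,0,0],[0,0,0,0,0]]]'
python3 -m jog '[[[0.15,-0.01,0,0,0],[0,0,0,0,0]]]'
python3 - <<'E'
from h import *
d=vision.get_image('side');crop(d,140,190,290,350,3.7,'pics/x2.png');t=vision.get_image('top');crop(t,75,95,265,235,4,'pics/x3.png')
E
```

```text
time: 61.8
eef_pos: [466.7, 74.3, 96.3]
orientation: [2.606, 1.754, 0.001]
contact_force: [-0.3, 0.7, -1.1]
grip_width: 0.4
time: 61.97
eef_pos: [468.2, 74.2, 96.3]
orientation: [2.606, 1.754, 0.001]
contact_force: [-0.4, -0.0, -0.6]
grip_width: 0.6
```

View pics/x2.png

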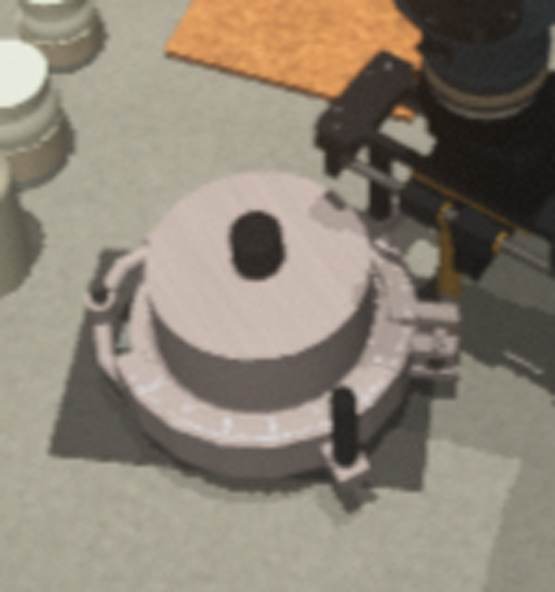

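View pics/x3.png

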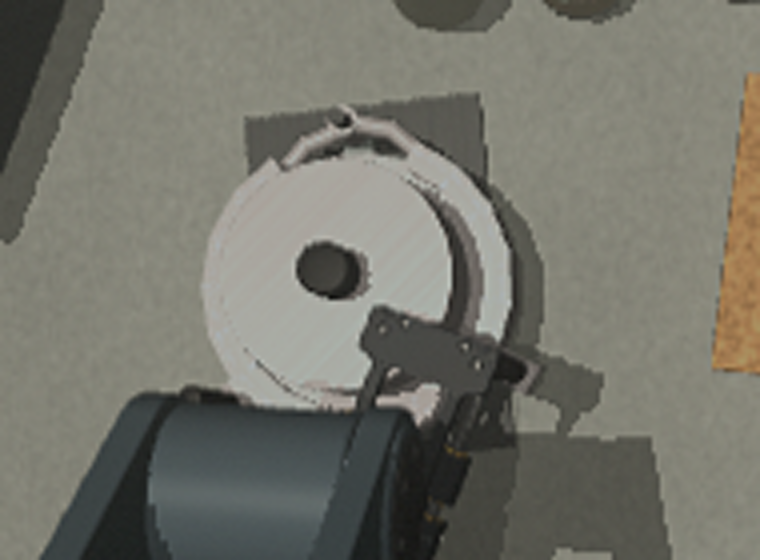

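```bash
python3 -m jog '[[[0.15,-0.01,0,0,0],[0,0,0,0,0]]]'
python3 -m jog '[[[0.15,-0.01,0,0,0],[0,0,0,0,0]]]'
python3 -m jog '[[[0.15,-0.01,0,0,0],[0,0,0,0,0]]]'
python3 -m jog '[[[0.15,-0.01,0,0,0],[0,0,0,0,0]]]'
```

```text
time: 62.23
eef_pos: [469.6, 74.1, 96.3]
orientation: [2.606, 1.754, 0.0]
contact_force: [-1.3, -0.4, -0.0]
grip_width: 0.7
time: 62.4
eef_pos: [471.1, 74.0, 96.3]
orientation: [2.606, 1.754, 0.001]
contact_force: [-0.3, -0.1, 0.0]
grip_width: 0.2
time: 62.57
eef_pos: [471.6, 74.0, 96.1]
orientation: [-2.605, -1.754, 0.002]
contact_force: [-2.2, -1.1, 0.9]
grip_width: 0.3
time: 62.73
eef_pos: [471.8, 74.0, 96.0]
orientation: [-2.604, -1.753, 0.006]
contact_force: [-4.1, -0.3, 3.0]
grip_width: 0.6
```

```bash
python3 -m jog '[[[0.15,-0.03,0,0,0],[0,0,0,0,0],[0,0,0,0,0]]]'
python3 -m jog '[[[-0.6,0.2,0,0,0],[-1,0.4,0,0,0],[-2,1,0,0,0],[0,0,4,0,0],[0,0,4,0,0]]]'
python3 -m jog '[[[-1,-3.8,2,0,2],[0,-4,0,0,4],[0,-4,0,0,5],[0,-4,0,0,5],[0,-4,0,0,5]]]'
python3 -m jog '[[[0,-3,0,0,5],[0,0,0,0,5],[0,0,0,0,5]]]'
python3 - <<'E'
from h import *
d=vision.get_image('side');crop(d,140,190,290,350,3.7,'pics/y2.png');t=vision.get_image('top');crop(t,75,95,265,235,4,'pics/y3.png');cv2.imwrite('pics/y_top.png',t)
T=cam('top');S=cam('side')
E
```

```text
time: 62.98
eef_pos: [471.8, 73.9, 96.0]
orientation: [-2.602, -1.752, 0.009]
contact_force: [-6.3, 0.1, 4.5]
grip_width: -0.3
time: 63.4
eef_pos: [436.0, 90.3, 175.0]
orientation: [-2.601, -1.753, 0.009]
contact_force: [2.6, 0.1, -1.5]
grip_width: 0.8
time: 63.82
eef_pos: [430.2, -108.0, 195.8]
orientation: [2.603, 1.754, 0.003]
contact_force: [1.7, -0.4, 0.3]
grip_width: 26.1
time: 64.07
eef_pos: [430.3, -137.9, 195.3]
orientation: [2.608, 1.749, 0.002]
contact_force: [-0.5, 1.0, 0.9]
grip_width: 45.3
```

View pics/y2.png

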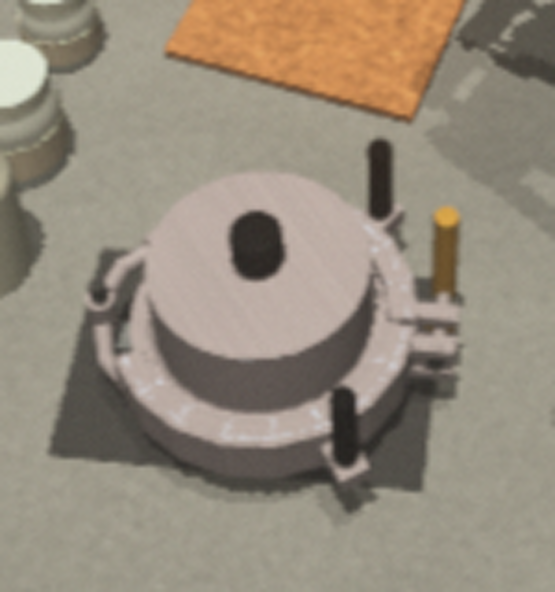

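View pics/y3.png

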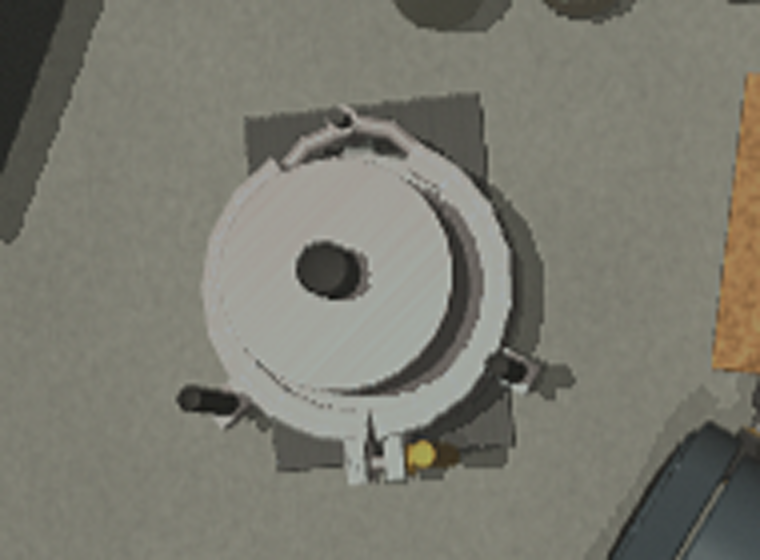

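```bash
python3 - <<'E'
from h import *
T=cam('top');S=cam('side')
for n,X in(('R',[541.2,18.8,128]),('L',[524.1,200.8,128]),('knob',[596,115.7,154])):
    a=proj(T,X);b=proj(S,X);print(n,((a-[75,95])*4).round(0),((b-[140,190])*3.7).round(0))
t=cv2.imread('pics/y_top.png');crop(t,150,165,230,225,9,'pics/y5.png')
E
```

```text
R [498. 361.] [377. 144.]
L [190. 396.] [342. 393.]
knob [322. 266.] [255. 228.]
```

View pics/y5.png

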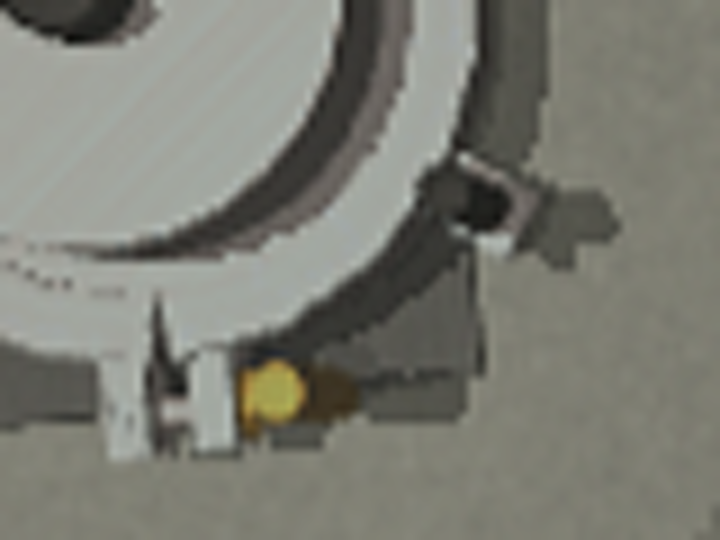

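```bash
python3 -c "
from station import job
print(job.finish_job())"
```

```text
the job is handed in; nothing more can be done
None
```

I handed the job in at about 64 s. The three white crucibles stand on the hearth under the centred cover, both ring halves are closed on their stops, and the bolt is shut.

- **Cover and crucibles:** I set the cover on the cork board, then moved the three crucibles to the hearth about 29 mm from its centre. I left the dishes and the green and orange look-alikes alone. The cover went back on within about half a millimetre in the side view. The top view gave about 3 mm, which I put down to shadow on the knob, because the crops look identical.
- **Ring and bolt:** I had to repair one thing. On the first bolt closing, the bolt pulled the left half about 2° open, so for a short time the bolt was shut on a ring that was not fully closed. I swung the bolt open again to about 0.8 rad and pushed the left half back to its stop (13 N). Then I pushed the bolt to its stop (6 N) without moving the ring.
- **Last checks:** The final top and side pictures show both posts within about 2 mm of where they stood at their stops. The bolt lies across both ears, and the arm is clear of everything. Nothing appeared to have been knocked aside. I last saw the crucibles as the cover was lowered over them. They cannot be seen under it now.

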